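# Fill the pin-locked spice carousel

## Task

Using the hook tool, draw every spice tin that stands under the wire shelf out onto the open worktop in front of it (no fingers on a tin while it is under the shelf), and only then lay the hook back in its wooden cradle. Then load the carousel one tin at a time: stand a tin in the uncovered front bay, pull up the spring pin's black knob, swing the crank a quarter turn and let the pin drop into the next hole. Finish with each tin upright in a bay of its own under the clear cover, the empty bay in front and the pin fully home, without disturbing the mug, the can or the flat tin standing nearby.

Things in the scene. Friction and masses are not known exactly. Their poses are not given: they have to be found in the camera images.
- tin_1: spice tin (2 or 3 of tin_1..tin_3 are present, all alike): plain metal cylinder, 50 mm diameter, 60 mm high, about 0.12 kg; origin at the centre of its underside, z up. All start upright; two of the three starting places are under the wire shelf, one is on the open worktop
- tin_2: spice tin like tin_1
- tin_3: spice tin like tin_1
- riser: fixed wire shelf, 132 mm deep (its x), 192 mm wide (its y); origin on the worktop below its centre, open front edge at x = -66 mm, towards the robot. Four corner legs; wires overhead 161 to 169 mm up, 22 mm apart: no reaching down through them. Tins start with centres 30 to 55 mm behind the front edge, 100 mm or more apart
- hook: hook tool, 0.15 kg, starts level in the cradle. Origin mid-grip; x along the tool to its far end, z up. Handle 16 mm wide, 22 high, x -75 to +55 mm: grip it from above across y. Then an 8 mm square shaft at the same height; at x = 190 mm a blade 50 mm wide hangs down to z = -60 mm, a shallow V open towards the handle (wings reach back to x = 180). A tin drawn by it has its centre at x = 162 mm
- cradle: fixed wooden cradle, origin on the worktop below the hook's grip when the hook lies in it (same x direction). Two posts with notches flaring upwards, tops about 92 mm: at x = -60 mm (under the handle, notch floor z = 64 mm) and x = +120 mm (under the shaft, floor z = 71 mm); side play 2 mm at the floor, 10 mm at the top
- cradle_seat (a point): where the hook's origin lies when it rests in the cradle: 75 mm above the worktop
- carousel: fixed base, 300 mm diameter, origin on the worktop at its centre; loading front at -x. A clear cover, 84 to 88 mm up, lies over all with x > -39 mm in this frame; on it a fixed index plate (radius 55 mm, top at 98 mm) with four holes 42 mm from the axis at 45, 135, 225, 315 degrees from this x axis
- wheel (a joint): turn of the carousel wheel in rad, positive anticlockwise from above, 0 at the start, no end stop; takes about 0.04 N m. A crank arm (top at 109 mm) on its shaft above the index plate carries the pin. With the pin home it is locked (play 0.035 rad) at each quarter turn (pi/2); may be turned either way
- index_pin (a joint): lift of the spring pin in m: 0 fully home (8 mm deep in a hole of the plate), 0.008 resting on the plate between holes, 0.016 upper stop. The spring pulls it down with 3 N (home) to 5.4 N (top); once released over a hole (within 1.5 mm) it drops in
- knob_grip (a point): grip point of the pin's round black knob: 22 mm diameter, 30 mm high, this point 17 mm above the knob's underside (139 mm above the worktop with the pin home) and 42 mm from the wheel's axis. The knob spins freely on the pin, so the hand need not turn as the crank swings
- loading_place (a point): centre of the front bay's floor (18 mm above the worktop, 95 mm from the axis) whenever the wheel is locked in a hole; fixed to the base
- axis (a point): point on the wheel's axis, 18 mm above the worktop
- bay_0 (a point): centre of the floor of one of the wheel's four bays, turns with the wheel; bay_0 is in front at the start. Each bay is a square tray, 58 mm inside, walls 4 mm thick and 16 mm high, sides along and across the radius
- bay_1 (a point): floor centre of the next bay, a quarter turn anticlockwise from bay_0
- bay_2 (a point): floor centre of the bay opposite bay_0
- bay_3 (a point): floor centre of the bay a quarter turn clockwise from bay_0
- mug: bystander: mug with handle, 78x114x93 mm, behind the cradle; leave alone
- flat_tin: bystander: low food tin, 86 mm diameter, 40 mm high; leave alone
- can: bystander: drink can, 66 mm diameter, 115 mm high; leave alone

How it is judged (in metres and radians):
On the way, in this order (a step that is already met when the one before it is completed fails the run):
1. every tin has been drawn out from under the wire shelf: its centre at least 30 mm in front of the front edge (or 24 mm beside the shelf, to the left), standing upright on the worktop ((x of tin_1 in the frame of riser below -0.096 m or y of tin_1 in the frame of riser above 0.12 m) and angle between each of tin_1, tin_2, tin_3's own z axis and vertical below 0.12 rad and height (world z) of each of tin_1, tin_2, tin_3 below 0.01 m and (x of tin_2 in the frame of riser below -0.096 m or y of tin_2 in the frame of riser above 0.12 m) and (x of tin_3 in the frame of riser below -0.096 m or y of tin_3 in the frame of riser above 0.12 m)), for 0.2 s.
2. the hook lies in its cradle again, let go (distance between hook and cradle_seat below 0.02 m and angle between the x axis of hook and the x axis of cradle, either way round below 0.1 rad and angle between hook's own z axis and vertical below 0.1 rad and contact force between the fingers and hook below 0.1 N and linear speed of hook below 0.02 m/s), for 0.2 s.
3. a tin stands let go in the front bay, with the pin home (value of joint index_pin below 0.003 m and ((distance between tin_1 and loading_place below 0.015 m and angle between tin_1's own z axis and vertical below 0.12 rad and contact force between the fingers and tin_1 below 0.1 N) or (distance between tin_2 and loading_place below 0.015 m and angle between tin_2's own z axis and vertical below 0.12 rad and contact force between the fingers and tin_2 below 0.1 N) or (distance between tin_3 and loading_place below 0.015 m and angle between tin_3's own z axis and vertical below 0.12 rad and contact force between the fingers and tin_3 below 0.1 N))), for 0.2 s.
4. the pin is drawn, and a tin has been carried round under the cover (value of joint index_pin above 0.005 m and ((((distance between tin_1 and bay_0 below 0.015 m or distance between tin_1 and bay_1 below 0.015 m or distance between tin_1 and bay_2 below 0.015 m or distance between tin_1 and bay_3 below 0.015 m) and angle between tin_1's own z axis and vertical below 0.12 rad) and x of tin_1 in the frame of carousel above -0.06 m) or (((distance between tin_2 and bay_0 below 0.015 m or distance between tin_2 and bay_1 below 0.015 m or distance between tin_2 and bay_2 below 0.015 m or distance between tin_2 and bay_3 below 0.015 m) and angle between tin_2's own z axis and vertical below 0.12 rad) and x of tin_2 in the frame of carousel above -0.06 m) or (((distance between tin_3 and bay_0 below 0.015 m or distance between tin_3 and bay_1 below 0.015 m or distance between tin_3 and bay_2 below 0.015 m or distance between tin_3 and bay_3 below 0.015 m) and angle between tin_3's own z axis and vertical below 0.12 rad) and x of tin_3 in the frame of carousel above -0.06 m))).
At the end, for the whole second after the job is handed in: Each tin upright (0.12 rad) in a bay (within 15 mm of its floor centre), its centre past x = -30 mm in the carousel frame, so the front bay is empty; pin lift under 3 mm; hook in its cradle (within 20 mm of the seat, lined up within 0.1 rad); all at rest (value of joint index_pin below 0.003 m and velocity of joint wheel below 0.05 rad/s and distance between hook and cradle_seat below 0.02 m and angle between the x axis of hook and the x axis of cradle, either way round below 0.1 rad and angle between hook's own z axis and vertical below 0.1 rad and linear speed of each of hook, tin_1, tin_2, tin_3 below 0.02 m/s and (distance between tin_1 and bay_0 below 0.015 m or distance between tin_1 and bay_1 below 0.015 m or distance between tin_1 and bay_2 below 0.015 m or distance between tin_1 and bay_3 below 0.015 m) and angle between each of tin_1, tin_2, tin_3's own z axis and vertical below 0.12 rad and x of each of tin_1, tin_2, tin_3 in the frame of carousel above -0.03 m and (distance between tin_2 and bay_0 below 0.015 m or distance between tin_2 and bay_1 below 0.015 m or distance between tin_2 and bay_2 below 0.015 m or distance between tin_2 and bay_3 below 0.015 m) and (distance between tin_3 and bay_0 below 0.015 m or distance between tin_3 and bay_1 below 0.015 m or distance between tin_3 and bay_2 below 0.015 m or distance between tin_3 and bay_3 below 0.015 m)); the robot touches nothing.
It fails at once if the fingers touch a tin that is still under the wire shelf ((contact force between the fingers and tin_1 above 0.3 N and x of tin_1 in the frame of riser above -0.066 m and y of tin_1 in the frame of riser below 0.1 m) or (contact force between the fingers and tin_2 above 0.3 N and x of tin_2 in the frame of riser above -0.066 m and y of tin_2 in the frame of riser below 0.1 m) or (contact force between the fingers and tin_3 above 0.3 N and x of tin_3 in the frame of riser above -0.066 m and y of tin_3 in the frame of riser below 0.1 m)).
It fails at once if the mug, the can or the flat tin is shifted by more than 25 mm or tipped ((distance of mug from where it was at the start of the episode above 0.025 m or angle between mug's own z axis and vertical above 0.3 rad) or (distance of can from where it was at the start of the episode above 0.025 m or angle between can's own z axis and vertical above 0.3 rad) or (distance of flat_tin from where it was at the start of the episode above 0.025 m or angle between flat_tin's own z axis and vertical above 0.3 rad)).
Of tin_1, tin_2, tin_3 only 2 to 3 are there at a start; the rules pass over those that are not, and their reading is None.
At some moment in a run one of tin_1, tin_2, tin_3 may be knocked a few centimetres aside while the robot is not near it.
It also fails if it takes over 210 s, if anything falls off the work surface, if the arm or the gripper's body presses on something with over 40 N, if the wrist force passes 120 N, or if a joint passes its speed limit or range.

## Robot

A 6-joint arm with a two-finger parallel gripper is mounted at the origin on a cart in front of the work surface, level with it; the furniture and walls round the work are solid. World frame = base frame: x ahead of the robot, y to its left, z up, the work surface at z = 0. Lengths are in m, angles in degrees, forces in N, time in s.
With the tool pointing down it reaches from about 0.375 to 0.9 m from the base axis. Payload 3.1 kg.
Tool frame: the origin (TCP) lies at the very end of the fingers, on their centre line; the grasp point (between the pads) lies 19 mm behind it (bot.grip_point_offset is the distance from the TCP to the grasp point, in m); z points along the fingers, x is the direction in which the jaws open and shut, and the axes are right-handed (so a half turn about z gives the same grasp; the last joint's range is limited). The gripper opens to 87 mm and grips with 3 to 60 N. Pads are 19 mm wide; open, the fingers measure 117 mm over their backs; the gripper's body (75 mm by 190 mm) begins 51 mm behind the grasp point.
Start: joints at [-81.561, 30.224, 82.088, -0, 67.689, -10.227], TCP at [0.2, -0.592, 0.223] pointing down, gripper open.
Joint ranges: [-176.69, 176.69], [-43.24, 126.21], [12.49, 139.97], [-82, 262], [0, 151.66], [-163.58, 163.58]. Speed limits (degrees/s): [159.86, 159.86, 180, 180, 180, 180].

## Interface

Orientations are given as a 3x3 rotation matrix whose columns are the frame's x, y, z axes.
In Python, from rig import bot, capture, recognise, place_of gives the robot as it stands.
- The arm moves only by the tool send_rows, never from a script. Its argument "motion" is a list of rows, each a list of 2 entries, a list of its own where there are three numbers: the shift along the tool's x, y, z in mm, then the turn about the tool's z in rad. A call has exactly 5 rows; each row shifts and turns the pose as measured when the row begins, along the tool's axes as they then stand; what a row does not reach is not made up. A row lasts 1/12 s, in which the tool goes at most 41.7 mm and 7.16 degrees, less where a joint would pass 70% of its speed; a pose out of reach is approached as far as the arm can. A call with a gripper value outside its range is refused whole. "gripper" is the closure, from 0 (fully open) to 1 (shut), set as the call begins (left out, the last holds). The fingers move at their own pace and stop on an object; the grip force is fixed at half the most. Time passes only in rows, so rows that do not move let the fingers close, or fill a call up. It gives the time, the measured TCP pose, the force and the opening at its end, in the units of the state.
- bot.read_state(): the state, without advancing time (a new reading comes with each control period).
- capture(name): name is "scene" or "top" or "wrist"; returns a dict with "image" (384x512x3 uint8, blue, green, red), "fx", "fy", "cx", "cy" (pixels), "dist_coeffs" ([k1, k2, p1, p2, k3] as OpenCV has them; the pictures are not rectified), "rvec" (rotation vector, rad) and "tvec" (3), from world to camera coordinates, as OpenCV has them. Camera axes: x right, y down, z forward; pixel columns grow to the right and rows downward; lengths in m; the calibration is good to about 2 mm. A picture is of the moment at which its call begins. There is no depth.
- bot.hand_in(): hands the job in, once; it reports no verdict.
Trained networks look in the newest picture that a camera, given by its name, has taken for a name from the list of things; names that differ only in an ending like _2 or _b are one class to them, and where a whole thing is asked for, a point or a joint stands for the part that bears it (a point fixed in the world has none). Each returns a list of dicts, best first, with "p" (0 to 1); they miss things now and then, are a little off and sometimes report something else, mostly with a low value. They report only what shows in the picture. A call takes as long as a camera call.
- recognise(camera, target): "xy" ([column, row] in pixels, amid what is visible of it).
- place_of(camera, target): "xy" ([column, row] in pixels: a listed point, or the origin of a listed thing).
The state is a dict: "time_s": time; "joint_positions": joint angles; "qvel": joint speeds; "tau": joint torques, N m; "position": TCP position; "tcp_rot": TCP orientation; "force": force on the tool from outside, world axes, zero at the start; "moment": the same for the moment, N m; "opening": opening from 0.0 (shut) to 1.0 (fully open).
Only numpy, scipy, OpenCV 4.12 (cv2) and the standard library are available. Lean on these libraries where they do the work, as an engineer would, in place of code of your own. Each camera call takes 0.05 s, during which the arm holds its last target.

## Working session

There is one attempt and no reset: what is moved stays moved. The work goes in short steps, Python scripts to look and compute and a tool call to move; the robot and the scene stay as the last step left them, time stands still between calls to the robot, and variables do not carry over. Pictures are saved under pics/ and viewed, and the job is handed in when it is done.

Besides the shell and the picture viewer there is one more tool, called after ">>>" in YAML: its name, and indented under it one key for each argument. send_rows: Moves the arm, as the interface text tells. Its arguments: {"type":"object","properties":{"motion":{"type":"array","items":{"type":"array"}},"gripper":{"type":"number"}},"required":["motion"]}

```bash
ls; mkdir -p pics; python3 - <<'E'
from rig import bot, capture
import cv2
for n in ("scene","top","wrist"):
    c=capture(n); cv2.imwrite(f"pics/{n}0.png",c["image"])
    print(n,c["fx"],c["fy"],c["cx"],c["cy"],c["dist_coeffs"],c["rvec"],c["tvec"])
print(bot.read_state()); print(bot.grip_point_offset)
E
```

```text
pics
scene 491.8755486623714 491.8755486623714 259.78263567087214 191.468607269408 [-0.11402117  0.          0.          0.          0.        ] [ 2.02545294 -0.07749252  0.04404037] [-0.57156669  0.15910534  1.78510932]
top 388.7696056730644 388.7696056730644 259.488479916559 191.43915845370526 [-0.04595893  0.          0.          0.          0.        ] [ 2.1871155  -2.17838577  0.05554505] [0.10327626 0.5694713  1.4330488 ]
wrist 313.36182948349847 313.36182948349847 256.98024006950385 187.34614364769695 [-0.06023123  0.          0.          0.          0.        ] [-2.3673951   1.69893654  0.23435689] [-0.625283   -0.03156875  0.39103815]
{'time_s': 0.15, 'joint_positions': array([-8.15582981e+01,  3.02648439e+01,  8.21383860e+01, -3.29513216e-05,
        6.76900472e+01, -1.02271418e+01]), 'qvel': array([-0.03898991, -0.05153672, -0.31970479,  0.01107084,  0.00162824,
       -0.00485007]), 'tau': array([ 1.34410278e-03, -4.40431201e+01, -1.76843369e+01,  6.34822436e-02,
        5.52474044e-02, -1.00252848e-04]), 'position': array([ 0.20000822, -0.59155078,  0.22182299]), 'tcp_rot': array([[ 3.20097886e-01, -9.47384445e-01, -2.39520559e-04],
       [-9.47383120e-01, -3.20097845e-01,  1.61027667e-03],
       [-1.60222108e-03, -2.88528421e-04, -9.99998675e-01]]), 'force': array([0.13406628, 0.369696  , 0.3003815 ]), 'moment': array([ 0.02663143, -0.04408683,  0.03322757]), 'opening': 1.0012329169117529}
0.0187
```

```bash
cat > h.py <<'E'
import numpy as np, cv2
from rig import bot, capture, recognise, place_of
def ray(c,px):
    K=np.array([[c["fx"],0,c["cx"]],[0,c["fy"],c["cy"]],[0,0,1]])
    u=cv2.undistortPoints(np.array([[px]],float),K,np.array(c["dist_coeffs"]))[0,0]
    R=cv2.Rodrigues(np.array(c["rvec"],float))[0]; t=np.array(c["tvec"],float)
    return -R.T@t, R.T@np.array([u[0],u[1],1.])
def at(c,px,z):
    o,d=ray(c,px); return o+d*(z-o[2])/d[2]
def tri(obs):
    A=np.zeros((3,3));b=np.zeros(3)
    for c,px in obs:
        o,d=ray(c,px); d=d/np.linalg.norm(d); P=np.eye(3)-np.outer(d,d); A+=P;b+=P@o
    x=np.linalg.solve(A,b)
    res=[np.linalg.norm((np.eye(3)-np.outer(ray(c,p)[1],ray(c,p)[1])/np.dot(ray(c,p)[1],ray(c,p)[1]))@(x-ray(c,p)[0])) for c,p in obs]
    return x,res
def proj(c,X):
    K=np.array([[c["fx"],0,c["cx"]],[0,c["fy"],c["cy"]],[0,0,1]])
    return cv2.projectPoints(np.array(X,float).reshape(-1,3),np.array(c["rvec"],float),np.array(c["tvec"],float),K,np.array(c["dist_coeffs"]))[0][:,0]
def crop(c,name,x0,y0,x1,y1,s):
    cv2.imwrite("pics/"+name+".png",cv2.resize(c["image"][y0:y1,x0:x1],None,fx=s,fy=s,interpolation=cv2.INTER_CUBIC))
def st():
    s=bot.read_state(); R=s["tcp_rot"]
    print("t",s["time_s"],"p",np.round(s["position"]*1000,1),"yaw x",np.round(np.degrees(np.arctan2(R[1,0],R[0,0])),2),"R22",round(R[2,2],5),"F",np.round(s["force"],1),"op",round(s["opening"],3)); return s
def go(target,yaw=None):
    """print tool-frame shift mm for world target TCP (m) and turn for jaw-x yaw (deg)"""
    s=bot.read_state(); R=s["tcp_rot"]; d=R.T@(np.array(target)-s["position"])*1000
    cur=np.degrees(np.arctan2(R[1,0],R[0,0]))
    out="shift %s"%np.round(d,1)
    if yaw is not None:
        dy=(yaw-cur+90)%180-90
        out+=" turn about tool z rad %.4f (or other way %.4f)"%(-np.radians(dy),-np.radians(dy-np.sign(dy)*180))
    print(out)
E
python3 - <<'E'
from h import *
cs=capture("scene"); ct=capture("top")
crop(cs,"s1",170,140,390,320,3.6); crop(ct,"t1",170,150,420,270,3.2)
for t in ["tin_1","riser","hook","cradle","cradle_seat","carousel","knob_grip","loading_place","axis","bay_0","bay_1","bay_2","bay_3","mug","flat_tin","can"]:
    for n,c in (("scene",cs),("top",ct)):
        r=place_of(n,t); 
        print(t,n,[(np.round(q["xy"],1).tolist(),round(q["p"],2)) for q in r[:4]])
st()
E
```

```text
tin_1 scene [([288.0, 286.1], 0.88), ([249.4, 247.8], 0.85)]
tin_1 top [([382.2, 172.3], 0.69), ([315.4, 201.7], 0.68)]
riser scene []
riser top [([229.4, 215.9], 0.17)]
hook scene [([226.7, 207.8], 0.88)]
hook top [([280.3, 224.0], 0.79)]
cradle scene [([228.7, 224.8], 0.68)]
cradle top [([282.0, 223.1], 0.86)]
cradle_seat scene [([223.6, 208.1], 0.71)]
cradle_seat top [([280.8, 221.9], 0.86)]
carousel scene [([240.2, 198.8], 0.84)]
carousel top [([226.6, 207.4], 0.85), ([380.8, 172.9], 0.57)]
knob_grip scene [([230.4, 173.1], 0.56), ([226.4, 209.8], 0.27)]
knob_grip top [([232.4, 213.5], 0.42), ([381.5, 173.2], 0.28)]
loading_place scene [([216.6, 199.4], 0.55)]
loading_place top [([230.4, 236.0], 0.57)]
axis scene [([238.7, 198.4], 0.61)]
axis top [([228.3, 208.3], 0.56)]
bay_0 scene [([256.8, 191.0], 0.88), ([241.9, 207.2], 0.78), ([232.6, 187.5], 0.76), ([238.0, 201.1], 0.6)]
bay_0 top [([249.1, 202.8], 0.89), ([198.7, 217.2], 0.81), ([235.3, 231.5], 0.78)]
bay_1 scene [([256.8, 191.0], 0.88), ([241.9, 207.2], 0.78), ([232.6, 187.5], 0.76), ([238.0, 201.1], 0.6)]
bay_1 top [([249.1, 202.8], 0.89), ([198.7, 217.2], 0.81), ([235.3, 231.5], 0.78)]
bay_2 scene [([256.8, 191.0], 0.88), ([241.9, 207.2], 0.78), ([232.6, 187.5], 0.76), ([238.0, 201.1], 0.6)]
bay_2 top [([249.1, 202.8], 0.89), ([198.7, 217.2], 0.81), ([235.3, 231.5], 0.78)]
bay_3 scene [([256.8, 191.0], 0.88), ([241.9, 207.2], 0.78), ([232.6, 187.5], 0.76), ([238.0, 201.1], 0.6)]
bay_3 top [([249.1, 202.8], 0.89), ([198.7, 217.2], 0.81), ([235.3, 231.5], 0.78)]
mug scene [([305.9, 218.3], 0.61)]
mug top [([379.8, 175.4], 0.37)]
flat_tin scene [([232.4, 189.2], 0.71), ([231.5, 172.6], 0.61)]
flat_tin top [([150.4, 215.2], 0.81)]
can scene [([294.0, 191.3], 0.77), ([236.2, 200.9], 0.24)]
can top []
t 1.85 p [ 200.1 -592.1  222.6] yaw x -71.33 R22 -1.0 F [-0.5  0.7 -0.4] op 0.998
```

```bash
python3 - <<'E'
from h import *
cs=capture("scene"); ct=capture("top")
f=lambda x:np.round(np.array(x)*1000,1)
def S(p): return (170+p[0]/3.6,140+p[1]/3.6)
def T(p): return (170+p[0]/3.2,150+p[1]/3.2)
for n,a,b in [("hook",(226.7,207.8),(280.3,224)),("seat",(223.6,208.1),(280.8,221.9)),("axis",(238.7,198.4),(228.3,208.3)),("knob",(230.4,173.1),(232.4,213.5)),("load",(216.6,199.4),(230.4,236)),("tinA",(288,286.1),(382.2,172.3)),("tinB",(249.4,247.8),(315.4,201.7)),("carousel",(240.2,198.8),(226.6,207.4)),
 ("tinAtop",S((439,472)),T((687,67))),("tinBtop",S((286,336)),T((482,168))),("knobtop",S((227,118)),T((204,205))),("hookend",S((383,236)),T((356,70)))]:
    x,r=tri([(cs,a),(ct,b)]); print(n,f(x),f(r))
print("legs scene z=0")
for p in [(377,430),(517,420),(405,540),(560,535)]: print(f(at(cs,S(p),0)))
for p in [(380,272),(405,385),(572,385),(530,268)]: print("shelf top",f(at(cs,S(p),.165)))
for p in [(550,102),(712,100)]: print("legs top z0",f(at(ct,T(p),0)))
for p in [(580,90),(762,90)]: print("shelf front top",f(at(ct,T(p),.165)))
print("can",f(at(cs,S((436,185)),0)),"mug",f(at(cs,S((470,285)),0)),"flat",f(at(cs,S((690,510)),0)),)
print("hole",[f(at(ct,T(p),.098)) for p in [(142,168),(194,155),(154,220),(204,207)]])
print("handle ends",[f(at(ct,T(p),.086)) for p in [(357,300),(356,184)]],f(at(ct,T((356,70)),.075)))
print("edges",[f(at(ct,T(p),0)) for p in [(213,347),(725,347)]])
E
```

```text
hook [451.5  30.1  77.7] [2.2 2.2]
seat [449.5  28.3  77.7] [7.3 7.3]
axis [504.5 221.8  17.4] [1.1 1.1]
knob [479.1 195.9 143. ] [6.4 6.4]
load [408.2 212.6  21.4] [5.3 5.3]
tinA [ 638.8 -358.3    3.9] [5.5 5.5]
tinB [ 530.6 -106.9  -12.3] [2.1 2.1]
carousel [509.4 228.7  11.8] [0.3 0.3]
tinAtop [ 644.2 -352.6   54.7] [0.7 0.7]
tinBtop [ 528.1 -117.4   53.2] [0.8 0.8]
knobtop [483.3 191.  146.2] [0.3 0.3]
hookend [636.3  27.   80.8] [0.6 0.6]
legs scene z=0
[ 608.  -204.8    0. ]
[ 740.6 -199.1    0. ]
[ 614.8 -371.8    0. ]
[ 747.1 -376.2    0. ]
shelf top [ 609.3 -200.   165. ]
shelf top [ 610.  -386.5  165. ]
shelf top [ 742.7 -397.6  165. ]
shelf top [ 743.7 -203.6  165. ]
legs top z0 [ 607.7 -206.     0. ]
legs top z0 [ 610.8 -398.7    0. ]
shelf front top [ 605.7 -204.8  165. ]
shelf front top [ 606.5 -397.4  165. ]
can [730.4 304.2   0. ] mug [734.8  60.6   0. ] flat [ 867.  -351.5    0. ]
hole [array([524.3, 263.7,  98. ]), array([538.9, 206.3,  98. ]), array([467.1, 249.8,  98. ]), array([481.6, 194.8,  98. ])]
handle ends [array([379.9,  25.9,  86. ]), array([507.9,  27.2,  86. ])] [636.3  26.8  75. ]
edges [array([318.2, 190.7,   0. ]), array([ 320.2, -409.6,    0. ])]
```

>>> send_rows:
  motion:
    - [[0,0,-10],0.109]
    - [[0,0,-10],0.109]
    - [[0,0,-10],0.109]
    - [[0,0,-10],0]
    - [[0,0,0],0]

```text
time_s: 2.37
position: [0.1999, -0.5913, 0.263]
tcp_rot: [[-0.013, -1.0, -0.001], [-1.0, 0.013, 0.003], [-0.003, 0.001, -1.0]]
force: [0.3, 0.5, -0.4]
opening: 0.997
```

```bash
python3 -c "
from h import *
st();go([.43,.028,.25],-90)"
```

```text
t 2.3667 p [ 199.9 -591.3  263. ] yaw x -90.76 R22 -0.99999 F [ 0.3  0.5 -0.4] op 0.997
shift [-622.2 -221.9   14.9] turn about tool z rad -0.0132 (or other way 3.1284)
```

>>> send_rows:
  motion:
    - [[-38,-13.5,0],-0.013]
    - [[-38,-13.5,0],0]
    - [[-38,-13.5,0],0]
    - [[-38,-13.5,0],0]
    - [[-38,-13.5,0],0]

```text
time_s: 2.78
position: [0.2659, -0.4053, 0.2612]
tcp_rot: [[0.004, -1.0, 0.0], [-1.0, -0.004, -0.008], [0.008, -0.0, -1.0]]
force: [2.2, 0.6, 0.1]
opening: 1.0
```

>>> send_rows:
  motion:
    - [[-38,-13.5,0],0]
    - [[-38,-13.5,0],0]
    - [[-38,-13.5,0],0]
    - [[-38,-13.5,0],0]
    - [[-38,-13.5,0],0]

```text
time_s: 3.2
position: [0.3316, -0.2074, 0.2592]
tcp_rot: [[0.014, -1.0, 0.001], [-1.0, -0.014, -0.008], [0.008, -0.001, -1.0]]
force: [1.3, 0.7, 0.1]
opening: 0.999
```

>>> send_rows:
  motion:
    - [[-38,-13.5,0],0]
    - [[-38,-13.5,0],0]
    - [[-38,-13.5,0],0]
    - [[-38,-13.5,0],0]
    - [[-38,-13.5,0],0]

```text
time_s: 3.62
position: [0.3954, -0.0089, 0.2583]
tcp_rot: [[0.025, -1.0, 0.005], [-1.0, -0.025, -0.009], [0.009, -0.005, -1.0]]
force: [1.5, -0.6, -0.4]
opening: 0.998
```

```bash
python3 -c "
from h import *
st();go([.452,.028,.25],-90)"
```

```text
t 3.6167 p [395.4  -8.9 258.3] yaw x -88.58 R22 -0.99995 F [ 1.5 -0.6 -0.4] op 0.998
shift [-35.6 -57.5   8.3] turn about tool z rad 0.0248 (or other way -3.1168)
```

>>> send_rows:
  motion:
    - [[-12,-20,0],0.012]
    - [[-12,-20,0],0.012]
    - [[-12,-16,0],0]
    - [[0,0,0],0]
    - [[0,0,0],0]

```text
time_s: 4.03
position: [0.4518, 0.0397, 0.2578]
tcp_rot: [[0.028, -1.0, 0.005], [-1.0, -0.028, -0.007], [0.007, -0.005, -1.0]]
force: [-0.6, -1.2, 0.8]
opening: 0.999
```

```bash
python3 -c "
from h import *
st();c=capture('wrist');cv2.imwrite('pics/w1.png',c['image'])
print('cam',ray(c,(256,187)))
for t in ['hook','cradle_seat','tin_1','cradle']: print(t,[(q['xy'],q['p'],np.round(at(c,q['xy'],.075),4)) for q in place_of('wrist',t)])
cs=capture('scene');crop(cs,'s2',170,140,390,320,3.6)
print(proj(cs,[[.64,-.25,0],[.64,-.25,.06],[.64,-.355,0]]))
"
```

```text
t 4.0333 p [451.8  39.7 257.8] yaw x -88.42 R22 -0.99996 F [-0.6 -1.2  0.8] op 0.999
cam (array([0.52535867, 0.04155777, 0.42021007]), array([-0.26185408, -0.01019376, -0.96505934]))
hook [([264.0, 164.3], 0.59, array([0.4583, 0.0297, 0.075 ]))]
cradle_seat [([269.5, 167.4], 0.94, array([0.4549, 0.0234, 0.075 ]))]
tin_1 [([376.5, 101.7], 0.74, array([ 0.5303, -0.0895,  0.075 ])), ([90.1, 146.2], 0.22, array([0.4742, 0.2248, 0.075 ]))]
cradle [([265.2, 153.6], 0.78, array([0.4704, 0.0287, 0.075 ])), ([86.5, 143.3], 0.52, array([0.4774, 0.2286, 0.075 ]))]
[[285.86862356 266.73802343]
 [286.27502989 251.30298367]
 [289.98482482 286.23750056]]
```

```bash
python3 -c "
from h import *
c=capture('wrist')
for p in [(265.5,229),(267.5,118)]: print('handle',np.round(at(c,p,.086)*1000,1))
print('shaft',np.round(at(c,(269,20),.079)*1000,1))
for p in [(90,82),(36,97),(57,153)]: print('hole',np.round(at(c,p,.098)*1000,1))
print('bay corners z34',[np.round(at(c,p,.034)*1000,1) for p in [(97,168),(147,157),(159,203),(113,216)]])
print('knob',np.round(at(c,(90,147),.152)*1000,1))
print('tinB top',np.round(at(c,(394,102),.06)*1000,1))
# match hook grip height: two views
"
```

```text
handle [384.4  24.8  86. ]
handle [509.3  26.3  86. ]
shaft [605.9  27.4  79. ]
hole [542.6 204.7  98. ]
hole [528.  263.5  98. ]
hole [470.5 248.4  98. ]
bay corners z34 [array([441.1, 239.4,  34. ]), array([456.3, 173.7,  34. ]), array([396. , 162.1,  34. ]), array([376.4, 225. ,  34. ])]
knob [485.2 182.8 152. ]
tinB top [ 529.9 -117.3   60. ]
```

```bash
python3 -c "
from h import *
st();go([.453,.026,.057],-89.3)"
```

```text
t 4.3833 p [451.5  38.4 258.3] yaw x -88.73 R22 -0.99996 F [ 0.3 -0.1  0.1] op 0.999
shift [ 11.1  -0.  201.4] turn about tool z rad 0.0100 (or other way -3.1316)
```

>>> send_rows:
  motion:
    - [[12,0,35],0.01]
    - [[0,0,35],0]
    - [[0,0,35],0]
    - [[0,0,20],0]
    - [[0,0,0],0]

```text
time_s: 4.8
position: [0.4575, 0.0215, 0.1337]
tcp_rot: [[0.008, -1.0, 0.021], [-1.0, -0.008, -0.01], [0.01, -0.021, -1.0]]
force: [0.2, 0.0, -0.1]
opening: 0.995
```

```bash
python3 -c "
from h import *
st();go([.453,.026,.057],-89.3);c=capture('wrist');cv2.imwrite('pics/w2.png',c['image'])"
```

```text
t 4.8 p [457.5  21.5 133.7] yaw x -89.55 R22 -0.99973 F [ 0.2  0.  -0.1] op 0.995
shift [-5.3  6.  76.6] turn about tool z rad -0.0043 (or other way 3.1373)
```

```bash
python3 -c "
from h import *
s=st();print(s['tcp_rot'].round(4).tolist());c=capture('wrist')
for p in [(248,299),(246.5,137)]: print('handle',np.round(at(c,p,.086)*1000,1))
go([.453,.026,.057],-89.3)"
```

```text
t 4.85 p [458.   21.4 135. ] yaw x -89.54 R22 -0.9997 F [-0.1 -0.1  0.2] op 1.004
[[0.008, -0.9997, 0.0225], [-0.9999, -0.0082, -0.01], [0.0102, -0.0224, -0.9997]]
handle [385.3  26.2  86. ]
handle [509.6  27.2  86. ]
shift [-5.5  8.3 79.1] turn about tool z rad -0.0040 (or other way 3.1376)
```

>>> send_rows:
  motion:
    - [[-3,3,16],0]
    - [[-2,3,16],0]
    - [[0,2,16],0]
    - [[0,0,16],0]
    - [[0,0,0],0]

```text
time_s: 5.32
position: [0.4624, 0.0235, 0.0796]
tcp_rot: [[0.007, -0.999, 0.049], [-1.0, -0.008, -0.015], [0.015, -0.049, -0.999]]
force: [-0.5, 0.6, 0.3]
opening: 1.0
```

```bash
python3 -c "
from h import *
s=st();print(s['tcp_rot'].round(4).tolist())
go([.455,.0265,.057],-89.3)"
```

```text
t 5.3167 p [462.4  23.5  79.6] yaw x -89.58 R22 -0.99868 F [-0.5  0.6  0.3] op 1.0
[[0.0074, -0.9988, 0.0491], [-0.9999, -0.0081, -0.015], [0.0153, -0.049, -0.9987]]
shift [-3.4  8.4 22.2] turn about tool z rad -0.0049 (or other way 3.1367)
```

>>> send_rows:
  motion:
    - [[0,0,0],0]
    - [[0,0,0],0]
    - [[0,0,0],0]
    - [[0,0,0],0]
    - [[0,0,0],0]

```text
time_s: 5.73
position: [0.4673, 0.0226, 0.0861]
tcp_rot: [[0.007, -0.998, 0.062], [-1.0, -0.008, -0.017], [0.018, -0.062, -0.998]]
force: [0.2, -0.5, 0.0]
opening: 1.001
```

```bash
python3 -c "
from h import *
s=st();print(s['tcp_rot'].round(4).tolist())
go([.455,.0265,.057],-89.3)"
```

```text
t 5.7333 p [467.3  22.6  86.1] yaw x -89.58 R22 -0.99794 F [ 0.2 -0.5  0. ] op 1.001
[[0.0073, -0.9981, 0.0618], [-0.9998, -0.0084, -0.0174], [0.0178, -0.0616, -0.9979]]
shift [-4.5 14.1 28.2] turn about tool z rad -0.0049 (or other way 3.1367)
```

```bash
python3 -c "
from h import *
s=st();q0=s['joint_positions']
for i in range(4):
  capture('wrist'); s=st(); print((s['joint_positions']-q0).round(3), s['qvel'].round(2),s['tau'].round(1))"
```

```text
t 5.7333 p [467.3  22.6  86.1] yaw x -89.58 R22 -0.99794 F [ 0.2 -0.5  0. ] op 1.001
t 5.7833 p [467.4  22.6  86.1] yaw x -89.58 R22 -0.99793 F [-0.3 -0.1 -0.4] op 0.998
[ 0.001  0.003 -0.002 -0.001 -0.011  0.003] [-0.07  0.68  0.24  0.13 -0.22 -0.04] [ -0.  -34.3  -7.4   0.   -0.2   0. ]
t 5.8333 p [467.1  22.7  85.8] yaw x -89.58 R22 -0.99797 F [-0.2  0.2 -0.7] op 1.0
[ 0.001  0.036  0.014  0.    -0.018  0.001] [-0.08  0.63  0.3   0.03  0.   -0.1 ] [  0.  -34.8  -7.6   0.   -0.3   0. ]
t 5.8833 p [466.8  22.7  85.5] yaw x -89.58 R22 -0.99803 F [-0.2  0.4 -0.7] op 0.996
[ 0.001  0.064  0.031 -0.001 -0.017  0.   ] [-0.05  0.6   0.19  0.1   0.06 -0.01] [  0.  -34.8  -7.6   0.   -0.3   0. ]
t 5.9333 p [466.6  22.7  85.4] yaw x -89.58 R22 -0.99806 F [-0.5 -0.   0.8] op 1.002
[-0.     0.084  0.044 -0.001 -0.018  0.   ] [-0.01  0.51  0.11  0.01 -0.03 -0.  ] [  0.  -34.8  -7.6   0.   -0.3   0. ]
```

>>> send_rows:
  motion:
    - [[0,0,0],0]
    - [[0,0,0],0]
    - [[0,0,0],0]
    - [[0,0,0],0]
    - [[0,0,0],0]

```text
time_s: 6.35
position: [0.4662, 0.0228, 0.085]
tcp_rot: [[0.007, -0.998, 0.059], [-1.0, -0.008, -0.017], [0.017, -0.058, -0.998]]
force: [-0.1, -0.1, -0.0]
opening: 1.0
```

```bash
python3 -c "
from h import *
s=st();print(s['tcp_rot'].round(4).tolist(),s['joint_positions'],s['qvel'])
go([.455,.0265,.057],-89.3)"
```

```text
t 6.35 p [466.2  22.8  85. ] yaw x -89.57 R22 -0.99814 F [-0.1 -0.1 -0. ] op 1.0
[[0.0075, -0.9983, 0.0586], [-0.9998, -0.0085, -0.0168], [0.0172, -0.0584, -0.9981]] [-10.73949416  31.291261   113.91490121  -0.61160487  31.31668273
  79.31722789] [ 0.00711821  0.09308879 -0.01790301  0.00244406  0.09315192 -0.08788823]
shift [-4.2 12.8 27.2] turn about tool z rad -0.0048 (or other way 3.1368)
```

>>> send_rows:
  motion:
    - [[0,5,-40],0]
    - [[0,5,-40],0]
    - [[0,5,-40],0]
    - [[0,0,-40],0]
    - [[0,0,0],0]

```text
time_s: 6.77
position: [0.4395, 0.0255, 0.2409]
tcp_rot: [[0.007, -0.999, 0.034], [-1.0, -0.008, -0.012], [0.012, -0.034, -0.999]]
force: [1.1, -0.7, 0.0]
opening: 0.996
```

```bash
python3 -c "
from h import *
for i in range(6):
  s=st();print(s['tcp_rot'][:2,2].round(4).tolist());capture('wrist')"
```

```text
t 6.7667 p [439.5  25.5 240.9] yaw x -89.59 R22 -0.99934 F [ 1.1 -0.7  0. ] op 0.996
[0.0344, -0.012]
t 6.8167 p [437.6  25.7 238.3] yaw x -89.6 R22 -0.9995 F [-0.2  0.4 -0.8] op 1.0
[0.0295, -0.0112]
t 6.8667 p [436.1  26.  236.2] yaw x -89.6 R22 -0.99964 F [-0.2  0.8 -0.6] op 0.997
[0.0248, -0.0103]
t 6.9167 p [435.   26.1 234.8] yaw x -89.6 R22 -0.99973 F [-0.6  0.2 -0.4] op 1.004
[0.0211, -0.0096]
t 6.9667 p [434.4  26.2 233.9] yaw x -89.6 R22 -0.99978 F [-0.7 -0.5 -0.1] op 0.997
[0.0187, -0.0091]
t 7.0167 p [434.2  26.3 233.4] yaw x -89.6 R22 -0.99981 F [ 0.4  0.1 -0.2] op 0.994
[0.0174, -0.0088]
```

>>> send_rows:
  motion:
    - [[0,-4,20],0]
    - [[0,-4,20],0]
    - [[0,-4,20],0]
    - [[0,-4,20],0]
    - [[0,-4,20],0]

```text
time_s: 7.48
position: [0.4557, 0.0256, 0.1272]
tcp_rot: [[0.007, -1.0, 0.014], [-1.0, -0.007, -0.008], [0.008, -0.014, -1.0]]
force: [1.0, -0.1, 0.1]
opening: 1.003
```

```bash
cat >> h.py <<'E'
def settle(n=5):
    for i in range(n): capture('wrist')
    s=st(); print("tilt",s['tcp_rot'][:2,2].round(4).tolist()); return s
E
python3 -c "
from h import *
s=st();print(s['tcp_rot'][:2,2].round(4).tolist())
settle();go([.455,.0265,.057],-89.3)"
```

```text
t 7.4833 p [455.7  25.6 127.2] yaw x -89.62 R22 -0.99987 F [ 1.  -0.1  0.1] op 1.003
[0.014, -0.0082]
t 7.7333 p [456.1  25.5 129.3] yaw x -89.62 R22 -0.99985 F [-0.3  0.   0.8] op 0.997
tilt [0.0154, -0.0084]
shift [-1.6  2.2 72.3] turn about tool z rad -0.0055 (or other way 3.1361)
```

Good: constant-speed rows plus settling keep the tilt steady.

>>> send_rows:
  motion:
    - [[0,0,14],0]
    - [[0,0,14],0]
    - [[0,0,14],0]
    - [[0,0,14],0]
    - [[0,0,14],0]

```text
time_s: 8.15
position: [0.4641, 0.0239, 0.066]
tcp_rot: [[0.007, -0.999, 0.036], [-1.0, -0.008, -0.012], [0.013, -0.036, -0.999]]
force: [0.5, -0.9, -0.2]
opening: 1.004
```

```bash
python3 -c "
from h import *
st()
settle();go([.455,.0265,.057],-89.3)"
```

```text
t 8.15 p [464.1  23.9  66. ] yaw x -89.58 R22 -0.99927 F [ 0.5 -0.9 -0.2] op 1.004
t 8.4 p [463.7  24.   66.2] yaw x -89.58 R22 -0.99933 F [-0.4  0.3  0.1] op 0.997
tilt [0.0346, -0.012]
shift [-2.7  9.   8.9] turn about tool z rad -0.0049 (or other way 3.1367)
```

>>> send_rows:
  motion:
    - [[-1,2,2],0]
    - [[-1,2,2],0]
    - [[-1,2,2],0]
    - [[0,2,2],0]
    - [[0,2,2],0]

```text
time_s: 8.82
position: [0.456, 0.0268, 0.059]
tcp_rot: [[0.008, -0.999, 0.043], [-1.0, -0.008, -0.014], [0.014, -0.043, -0.999]]
force: [0.2, -0.1, -0.8]
opening: 1.0
```

```bash
python3 -c "
from h import *
st()
settle();go([.455,.0265,.057],-89.3)"
```

```text
t 8.8167 p [456.   26.8  59. ] yaw x -89.56 R22 -0.99897 F [ 0.2 -0.1 -0.8] op 1.0
t 9.0667 p [456.2  26.6  58.8] yaw x -89.58 R22 -0.99899 F [ 0.7 -0.  -0.6] op 0.998
tilt [0.0428, -0.0135]
shift [0.1 1.3 1.8] turn about tool z rad -0.0049 (or other way 3.1367)
```

Close enough. Gripping.

>>> send_rows:
  motion:
    - [[0,0,0],0]
    - [[0,0,0],0]
    - [[0,0,0],0]
    - [[0,0,0],0]
    - [[0,0,0],0]
  gripper: 1

```text
time_s: 9.48
position: [0.457, 0.0264, 0.0588]
tcp_rot: [[0.007, -0.999, 0.044], [-1.0, -0.008, -0.014], [0.014, -0.044, -0.999]]
force: [-0.7, -0.2, -0.4]
opening: 0.707
```

```bash
python3 -c "
from h import *
st()
settle(6)"
```

```text
t 9.4833 p [457.   26.4  58.8] yaw x -89.59 R22 -0.99895 F [-0.7 -0.2 -0.4] op 0.707
t 9.7833 p [456.9  26.4  58.9] yaw x -89.59 R22 -0.99895 F [ 0.7 -0.9 -0.4] op 0.43
tilt [0.0436, -0.0137]
```

>>> send_rows:
  motion:
    - [[0,0,0],0]
    - [[0,0,0],0]
    - [[0,0,0],0]
    - [[0,0,0],0]
    - [[0,0,0],0]
  gripper: 1

```text
time_s: 10.2
position: [0.4568, 0.0265, 0.0589]
tcp_rot: [[0.008, -0.999, 0.043], [-1.0, -0.008, -0.014], [0.014, -0.043, -0.999]]
force: [0.1, 0.1, -0.2]
opening: 0.176
```

```bash
python3 -c "
from h import *
st()
settle(3)"
```

```text
t 10.2 p [456.8  26.5  58.9] yaw x -89.55 R22 -0.99896 F [ 0.1  0.1 -0.2] op 0.176
t 10.35 p [456.8  26.5  58.9] yaw x -89.56 R22 -0.99896 F [-0.2  0.4  0.2] op 0.178
tilt [0.0435, -0.0137]
```

>>> send_rows:
  motion:
    - [[0.3,-1,-15],0]
    - [[0.3,-1,-22],0]
    - [[0.3,-1,-25],0]
    - [[0.3,-1,-25],0]
    - [[0.3,-1,-25],0]

```text
time_s: 10.77
position: [0.4514, 0.0273, 0.1688]
tcp_rot: [[0.006, -1.0, 0.024], [-1.0, -0.006, -0.01], [0.01, -0.024, -1.0]]
force: [-0.1, -0.2, -2.0]
opening: 0.184
```

```bash
python3 -c "
from h import *
st()
settle(3);go([.43,-.10,.19],-89.5);c=capture('wrist');cv2.imwrite('pics/w3.png',c['image'])"
```

```text
t 10.7667 p [451.4  27.3 168.8] yaw x -89.66 R22 -0.99967 F [-0.1 -0.2 -2. ] op 0.184
t 10.9167 p [453.4  27.  169.5] yaw x -89.65 R22 -0.99948 F [-0.2 -0.  -1.7] op 0.183
tilt [0.0304, -0.011]
shift [127.1  23.6 -19.8] turn about tool z rad -0.0026 (or other way 3.1390)
```

```bash
python3 -c "
from h import *
cs=capture('scene');ct=capture('top')
print(tri([(cs,(170+340/3.6,140+276/3.6)),(ct,(170+529/3.2,150+118/3.2))]))
settle(1);go([.40,-.352,.21],-89.5)
crop(cs,'s3',170,140,390,320,3.6)"
```

```text
(array([ 0.57771251, -0.15582949,  0.13792292]), [np.float64(0.0003474121412524966), np.float64(0.0003474121412526785)])
t 11.1167 p [451.   27.4 166.8] yaw x -89.65 R22 -0.9997 F [ 0.1  0.1 -2.4] op 0.182
tilt [0.0226, -0.0096]
shift [379.4  52.5 -40.7] turn about tool z rad -0.0026 (or other way 3.1390)
```

>>> send_rows:
  motion:
    - [[0,12,-18],0]
    - [[0,12,-18],0]
    - [[0,12,-18],0]
    - [[8,12,-18],0]
    - [[15,12,-10],0]

```text
time_s: 11.53
position: [0.384, 0.0064, 0.2412]
tcp_rot: [[0.009, -1.0, 0.0], [-1.0, -0.009, -0.004], [0.004, -0.0, -1.0]]
force: [-0.3, -0.2, -1.2]
opening: 0.182
```

>>> send_rows:
  motion:
    - [[22,0,0],0]
    - [[28,0,0],0]
    - [[28,0,0],0]
    - [[28,0,0],0]
    - [[28,0,0],0]

```text
time_s: 11.95
position: [0.3783, -0.1273, 0.2376]
tcp_rot: [[0.016, -1.0, -0.011], [-1.0, -0.016, 0.003], [-0.004, 0.011, -1.0]]
force: [1.0, 0.7, -1.2]
opening: 0.181
```

>>> send_rows:
  motion:
    - [[28,0,0],0]
    - [[28,0,0],0]
    - [[28,0,0],0]
    - [[28,0,0],0]
    - [[28,0,0],0]

```text
time_s: 12.37
position: [0.3758, -0.2715, 0.2288]
tcp_rot: [[0.014, -1.0, -0.023], [-1.0, -0.014, 0.016], [-0.016, 0.023, -1.0]]
force: [0.3, 0.0, -1.4]
opening: 0.179
```

```bash
python3 -c "
from h import *
st()
settle(4);go([.39,-.352,.23],-89.5)"
```

```text
t 12.3667 p [ 375.8 -271.5  228.8] yaw x -89.22 R22 -0.9996 F [ 0.3  0.  -1.4] op 0.179
t 12.5667 p [ 375.8 -270.5  228.9] yaw x -89.3 R22 -0.99958 F [-0.8  0.  -0.5] op 0.181
tilt [-0.0236, 0.0165]
shift [ 81.6 -13.1  -2.8] turn about tool z rad 0.0036 (or other way -3.1380)
```

>>> send_rows:
  motion:
    - [[17,0,0],0]
    - [[17,0,0],0]
    - [[17,0,0],0]
    - [[17,0,0],0]
    - [[12,0,0],0]

```text
time_s: 12.98
position: [0.3755, -0.3487, 0.2241]
tcp_rot: [[0.019, -0.999, -0.03], [-0.999, -0.02, 0.025], [-0.025, 0.029, -0.999]]
force: [0.3, 0.3, -0.9]
opening: 0.182
```

```bash
python3 -c "
from h import *
settle(5);go([.40,-.352,.121],-89.5)
cs=capture('scene');crop(cs,'s4',170,140,390,320,3.6)
ct=capture('top');crop(ct,'t4',250,150,420,270,4.5)"
```

```text
t 13.2333 p [ 374.9 -345.7  224. ] yaw x -88.9 R22 -0.99915 F [-0.4  0.5 -1.1] op 0.18
tilt [-0.0307, 0.0275]
shift [  9.7 -28.1 102. ] turn about tool z rad 0.0104 (or other way -3.1312)
```

```bash
python3 -c "
from h import *
cs=capture('scene');ct=capture('top')
x,r=tri([(cs,(170+335/3.6,140+292/3.6)),(ct,(250+670/4.5,150+190/4.5))]);print(x,r)
print('tinA',tri([(cs,(170+440/3.6,140+470/3.6)),(ct,(250+612/4.5,150+96/4.5))]))
print('tinB',tri([(cs,(170+287/3.6,140+336/3.6)),(ct,(250+322/4.5,150+237/4.5))]))
st();go([.385,-.358,.125],-89.5)
"
```

```text
[ 0.55621909 -0.34334016  0.22792208] [np.float64(0.001420093916138387), np.float64(0.00142009391613843)]
tinA (array([ 0.64335692, -0.35609979,  0.05915974]), [np.float64(0.0017604516662446481), np.float64(0.001760451666244518)])
tinB (array([ 0.52818711, -0.12056377,  0.05501375]), [np.float64(0.0014894550345679815), np.float64(0.0014894550345679188)])
t 13.4333 p [ 375.2 -345.6  224.4] yaw x -88.85 R22 -0.9992 F [-0.7  0.2 -1.7] op 0.181
shift [ 15.3 -12.5  98.7] turn about tool z rad 0.0113 (or other way -3.1303)
```

>>> send_rows:
  motion:
    - [[3,-2,20],0.011]
    - [[3,-2,20],0]
    - [[3,-2,20],0]
    - [[3,-2,20],0]
    - [[3,-2,17],0]

```text
time_s: 13.85
position: [0.3862, -0.3593, 0.1297]
tcp_rot: [[0.013, -1.0, -0.022], [-1.0, -0.013, 0.015], [-0.015, 0.021, -1.0]]
force: [0.1, -0.3, -1.8]
opening: 0.18
```

```bash
python3 -c "
from h import *
settle(5);go([.39,-.358,.125],-89.5)
cs=capture('scene');crop(cs,'s5',170,140,390,320,3.6)
ct=capture('top');crop(ct,'t5',250,150,420,270,4.5)"
```

```text
t 14.1 p [ 386.5 -359.9  131.3] yaw x -89.3 R22 -0.99969 F [ 0.1 -0.4 -2.1] op 0.183
tilt [-0.0211, 0.0136]
shift [-1.8 -3.7  6.3] turn about tool z rad 0.0036 (or other way -3.1380)
```

```bash
python3 -c "
from h import *
cs=capture('scene');ct=capture('top')
x,r=tri([(cs,(170+356/3.6,140+394/3.6)),(ct,(250+659/4.5,150+183/4.5))]);print(x,r)
print(proj(cs,[x-[0,0,.06]]), 'blade bottom obs',(170+350/3.6,140+472/3.6))
o,d=ray(cs,(170+349/3.6,140+474/3.6)); print('bottom at y=',x[1],o+d*(x[1]-o[1])/d[1])
"
```

```text
[ 0.56921087 -0.36431688  0.14395378] [np.float64(0.0038142861734695704), np.float64(0.003814286173469741)]
[[267.49850132 266.55810889]] blade bottom obs (267.22222222222223, 271.1111111111111)
bottom at y= -0.3643168757160481 [ 0.56762728 -0.36431688  0.06553363]
```

>>> send_rows:
  motion:
    - [[-2,0,-3],0]
    - [[-2,0,-3],0]
    - [[0,-10,0],0]
    - [[0,-15,0],0]
    - [[0,-20,0],0]

```text
time_s: 14.72
position: [0.4309, -0.3551, 0.1402]
tcp_rot: [[0.008, -1.0, -0.021], [-1.0, -0.008, 0.012], [-0.012, 0.02, -1.0]]
force: [-0.1, -1.1, -2.1]
opening: 0.186
```

```bash
python3 -c "
from h import *
settle(5);go([.505,-.356,.136],-89.5)
cs=capture('scene');crop(cs,'s6',250,230,350,310,7.5)"
```

```text
t 14.9667 p [ 430.6 -354.8  139.6] yaw x -89.42 R22 -0.9997 F [-0.8  0.5 -1.2] op 0.18
tilt [-0.0211, 0.0123]
shift [  2.  -74.5   2. ] turn about tool z rad 0.0013 (or other way -3.1402)
```

>>> send_rows:
  motion:
    - [[0,-8,0.5],0]
    - [[0,-8,0.5],0]
    - [[0,-8,0.5],0]
    - [[0,-8,0.5],0]
    - [[0,-8,0.5],0]

```text
time_s: 15.43
position: [0.4704, -0.3541, 0.1357]
tcp_rot: [[0.005, -1.0, -0.023], [-1.0, -0.006, 0.015], [-0.015, 0.023, -1.0]]
force: [1.2, -1.1, -1.5]
opening: 0.183
```

```bash
python3 -c "
from h import *
settle(5);go([.505,-.356,.136],-89.5)
cs=capture('scene');crop(cs,'s7',250,230,350,310,7.5)"
```

```text
t 15.6833 p [ 469.4 -353.7  135.6] yaw x -89.66 R22 -0.99959 F [ 0.8 -0.  -1.5] op 0.18
tilt [-0.0242, 0.0154]
shift [  2.5 -35.6  -1.3] turn about tool z rad -0.0028 (or other way 3.1388)
```

```bash
python3 -c "
from h import *
cs=capture('scene')
print((250+335/7.5,230+290/7.5))
for z in (.05,.06,.07,.08,.09): print(z,proj(cs,[[.65,-.379,z],[.66,-.354,z]]))
"
```

```text
(294.6666666666667, 268.6666666666667)
0.05 [[294.76460799 277.46838481]
 [296.90275002 272.43952749]]
0.06 [[294.86745192 274.73698605]
 [297.01033499 269.7325829 ]]
0.07 [[294.97070278 271.98728629]
 [297.11833425 267.0078856 ]]
0.08 [[295.07436021 269.21916402]
 [297.22674731 264.26532128]]
0.09 [[295.17842375 266.4324975 ]
 [297.3355736  261.5047755 ]]
```

>>> send_rows:
  motion:
    - [[0,-7,0],0]
    - [[0,-7,0],0]
    - [[0,-7,0],0]
    - [[0,-7,0],0]
    - [[0,-7,0],0]

```text
time_s: 16.2
position: [0.5053, -0.3538, 0.1351]
tcp_rot: [[0.003, -1.0, -0.025], [-1.0, -0.003, 0.016], [-0.016, 0.025, -1.0]]
force: [-0.3, -0.0, -0.9]
opening: 0.182
```

```bash
python3 -c "
from h import *
settle(5);go([.505,-.356,.056],-89.5)
cs=capture('scene');crop(cs,'s8',250,230,350,310,7.5)"
```

```text
t 16.45 p [ 504.1 -353.4  134.9] yaw x -89.83 R22 -0.99953 F [-0.4  0.1 -1.9] op 0.181
tilt [-0.0258, 0.0168]
shift [ 3.9 -2.9 78.8] turn about tool z rad -0.0057 (or other way 3.1359)
```

>>> send_rows:
  motion:
    - [[0.2,-0.5,12],0]
    - [[0.2,-0.5,12],0]
    - [[0.2,-0.5,12],0]
    - [[0.2,-0.5,12],0]
    - [[0.2,-0.5,12],0]

```text
time_s: 16.92
position: [0.5047, -0.3547, 0.0721]
tcp_rot: [[0.001, -1.0, -0.023], [-1.0, -0.002, 0.014], [-0.014, 0.023, -1.0]]
force: [-0.2, -0.3, -2.4]
opening: 0.179
```

```bash
python3 -c "
from h import *
settle(5)
cs=capture('scene');crop(cs,'s9',250,230,350,310,7.5)"
```

```text
t 17.1667 p [ 505.2 -355.    73.6] yaw x -89.91 R22 -0.99967 F [-0.4  0.5 -1.8] op 0.181
tilt [-0.0223, 0.0131]
```

>>> send_rows:
  motion:
    - [[0,0,4],0]
    - [[0,0,4],0]
    - [[0,3,0],0]
    - [[0,6,0],0]
    - [[0,6,0],0]

```text
time_s: 17.63
position: [0.492, -0.3568, 0.0685]
tcp_rot: [[0.003, -1.0, -0.016], [-1.0, -0.003, 0.007], [-0.007, 0.016, -1.0]]
force: [-0.8, 1.3, -1.5]
opening: 0.178
```

```bash
python3 -c "
from h import *
settle(3)"
```

```text
t 17.7833 p [ 491.7 -356.8   68.5] yaw x -89.9 R22 -0.99983 F [ 0.4 -0.4 -1.5] op 0.182
tilt [-0.0166, 0.0076]
```

>>> send_rows:
  motion:
    - [[0,7,0],0]
    - [[0,7,0],0]
    - [[0,7,0],0]
    - [[0,7,0],0]
    - [[0,7,0],0]

```text
time_s: 18.2
position: [0.4553, -0.3575, 0.0696]
tcp_rot: [[0.003, -1.0, -0.014], [-1.0, -0.003, 0.005], [-0.005, 0.014, -1.0]]
force: [0.7, -0.6, -1.5]
opening: 0.184
```

```bash
python3 -c "
from h import *
settle(3)
cs=capture('scene');crop(cs,'s10',220,210,340,306,6)"
```

```text
t 18.35 p [ 455.3 -357.5   69.6] yaw x -89.9 R22 -0.99988 F [ 0.3  0.5 -1. ] op 0.181
tilt [-0.0143, 0.006]
```

>>> send_rows:
  motion:
    - [[0,7,0],0]
    - [[0,7,0],0]
    - [[0,7,0],0]
    - [[0,7,0],0]
    - [[0,7,0],0]

```text
time_s: 18.82
position: [0.4205, -0.3586, 0.0704]
tcp_rot: [[0.004, -1.0, -0.011], [-1.0, -0.004, 0.003], [-0.003, 0.011, -1.0]]
force: [0.6, -0.5, -0.9]
opening: 0.18
```

>>> send_rows:
  motion:
    - [[0,7,0],0]
    - [[0,7,0],0]
    - [[0,7,0],0]
    - [[0,7,0],0]
    - [[0,5,0],0]

```text
time_s: 19.23
position: [0.3828, -0.3584, 0.0709]
tcp_rot: [[0.003, -1.0, -0.012], [-1.0, -0.003, 0.003], [-0.003, 0.012, -1.0]]
force: [-0.1, -0.4, -2.5]
opening: 0.177
```

```bash
python3 -c "
from h import *
settle(4)
cs=capture('scene');crop(cs,'s11',200,200,330,304,6)
ct=capture('top');crop(ct,'t11',250,150,420,270,4.5)"
```

```text
t 19.4333 p [ 383.8 -358.8   70.9] yaw x -89.81 R22 -0.99994 F [ 0.9  0.2 -1.6] op 0.185
tilt [-0.011, 0.0028]
```

```bash
python3 -c "
from h import *
cs=capture('scene');ct=capture('top')
print('tinA',tri([(cs,(200+344/6,200+435/6)),(ct,(250+613/4.5,150+223/4.5))]))
print('tinB',tri([(cs,(200+296/6,200+193/6)),(ct,(250+322/4.5,150+237/4.5))]))
print('tip', tri([(cs,(200+398/6,200+398/6)),(ct,(250+628/4.5,150+188/4.5))]))
"
```

```text
tinA (array([ 0.53903052, -0.35545527,  0.05777302]), [np.float64(0.00034925151981858967), np.float64(0.00034925151981862057)])
tinB (array([ 0.5274872 , -0.11990959,  0.05935378]), [np.float64(0.0009437187049519856), np.float64(0.0009437187049516897)])
tip (array([ 0.56578031, -0.36026016,  0.08211034]), [np.float64(0.00030872591945771475), np.float64(0.00030872591945767426)])
```

>>> send_rows:
  motion:
    - [[0,-4,0],0]
    - [[0,-4,0],0]
    - [[0,-4,0],0]
    - [[0,0,0],0]
    - [[0,0,0],0]

```text
time_s: 20.05
position: [0.3989, -0.3586, 0.0706]
tcp_rot: [[0.006, -1.0, -0.01], [-1.0, -0.006, 0.002], [-0.002, 0.01, -1.0]]
force: [-0.4, 0.0, -2.5]
opening: 0.181
```

>>> send_rows:
  motion:
    - [[0,0,-12],0]
    - [[0,0,-16],0]
    - [[0,0,-18],0]
    - [[0,0,-18],0]
    - [[0,0,-18],0]

```text
time_s: 20.47
position: [0.3977, -0.3552, 0.1507]
tcp_rot: [[0.007, -1.0, -0.018], [-1.0, -0.007, 0.013], [-0.013, 0.018, -1.0]]
force: [1.1, -0.2, -2.6]
opening: 0.182
```

```bash
python3 -c "
from h import *
settle(4)
cs=capture('scene');crop(cs,'s12',200,200,330,304,6)"
```

```text
t 20.6667 p [ 398.  -355.6  150.1] yaw x -89.6 R22 -0.99979 F [-0.1 -0.1 -1.7] op 0.178
tilt [-0.0172, 0.0111]
```

>>> send_rows:
  motion:
    - [[0,4,-20],0]
    - [[0,4,-20],0]
    - [[0,4,-20],0]
    - [[-8,4,-20],0]
    - [[-15,4,-10],0]

```text
time_s: 21.13
position: [0.3753, -0.3308, 0.2325]
tcp_rot: [[0.005, -0.999, -0.032], [-1.0, -0.006, 0.03], [-0.03, 0.031, -0.999]]
force: [0.5, -1.1, -1.2]
opening: 0.183
```

>>> send_rows:
  motion:
    - [[-22,0,0],0]
    - [[-28,0,0],0]
    - [[-28,0,0],0]
    - [[-28,0,0],0]
    - [[-28,0,0],0]

```text
time_s: 21.55
position: [0.3728, -0.1951, 0.2325]
tcp_rot: [[-0.003, -0.999, -0.035], [-0.999, 0.002, 0.032], [-0.032, 0.035, -0.999]]
force: [-0.2, 0.0, -1.9]
opening: 0.182
```

>>> send_rows:
  motion:
    - [[-28,0,0],0]
    - [[-28,0,0],0]
    - [[-28,0,0],0]
    - [[-28,0,0],0]
    - [[-28,0,0],0]

```text
time_s: 21.97
position: [0.368, -0.0463, 0.2313]
tcp_rot: [[-0.007, -0.999, -0.048], [-0.999, 0.005, 0.041], [-0.041, 0.049, -0.998]]
force: [0.9, 0.0, -0.8]
opening: 0.179
```

```bash
python3 -c "
from h import *
settle(4);go([.457,.0265,.20],-89.56)"
```

```text
t 22.1667 p [368.6 -47.4 231.6] yaw x -90.25 R22 -0.99807 F [ 0.5 -0.1 -1.3] op 0.183
tilt [-0.0473, 0.0402]
shift [-72.9 -89.6  30.4] turn about tool z rad -0.0120 (or other way 3.1296)
```

>>> send_rows:
  motion:
    - [[-15,-18,3],-0.004]
    - [[-15,-18,3],-0.004]
    - [[-15,-18,3],-0.004]
    - [[-15,-18,3],0]
    - [[-14,-18,3],0]

```text
time_s: 22.58
position: [0.46, 0.022, 0.212]
tcp_rot: [[-0.005, -0.999, -0.051], [-0.999, 0.003, 0.038], [-0.037, 0.051, -0.998]]
force: [0.4, -0.4, -0.9]
opening: 0.181
```

```bash
python3 -c "
from h import *
settle(5);go([.457,.0265,.13],-89.56)"
```

```text
t 22.8333 p [458.2  21.7 212.1] yaw x -90.22 R22 -0.9979 F [-0.5 -0.1 -1.9] op 0.18
tilt [-0.0527, 0.0377]
shift [-1.7 -3.1 82.2] turn about tool z rad -0.0115 (or other way 3.1301)
```

>>> send_rows:
  motion:
    - [[0,0,30],-0.006]
    - [[0,0,30],-0.006]
    - [[0,0,0],0]
    - [[0,0,0],0]
    - [[0,0,0],0]

```text
time_s: 23.25
position: [0.4542, 0.0188, 0.1529]
tcp_rot: [[0.001, -0.999, -0.05], [-0.999, -0.003, 0.036], [-0.036, 0.05, -0.998]]
force: [-0.2, 0.0, -0.6]
opening: 0.179
```

```bash
python3 -c "
from h import *
st();settle(5);go([.457,.0265,.13],-89.56)"
```

```text
t 23.25 p [454.2  18.8 152.9] yaw x -89.93 R22 -0.99807 F [-0.2  0.  -0.6] op 0.179
t 23.5 p [455.6  19.2 153.6] yaw x -89.86 R22 -0.99827 F [ 0.   0.7 -1.5] op 0.181
tilt [-0.0467, 0.0356]
shift [-6.4 -2.6 23.7] turn about tool z rad -0.0052 (or other way 3.1364)
```

```bash
python3 -c "
from h import *
cs=capture('scene');crop(cs,'s13',190,170,300,258,7)
cs=capture('wrist');cv2.imwrite('pics/w13.png',cs['image'])"
python3 -c "
from h import *
st();go([.4551,.0274,.10],-89.56)"
```

```text
t 23.6 p [455.3  19.4 153.2] yaw x -89.84 R22 -0.99823 F [ 0.4  0.1 -1.7] op 0.184
shift [-6.1 -2.4 53.4] turn about tool z rad -0.0049 (or other way 3.1367)
```

>>> send_rows:
  motion:
    - [[-2,-1,12],-0.005]
    - [[-2,-1,12],0]
    - [[-2,-1,12],0]
    - [[-1,-0.5,12],0]
    - [[0,0,0],0]

```text
time_s: 24.02
position: [0.4598, 0.0283, 0.1068]
tcp_rot: [[0.009, -0.999, -0.039], [-0.999, -0.011, 0.034], [-0.034, 0.038, -0.999]]
force: [-0.5, 0.5, -1.4]
opening: 0.186
```

```bash
python3 -c "
from h import *
settle(5);go([.4551,.0274,.059],-89.56)
cs=capture('wrist');cv2.imwrite('pics/w14.png',cs['image']);print(ray(cs,(256,187))[0])"
```

```text
t 24.2667 p [461.4  27.7 108.8] yaw x -89.48 R22 -0.99888 F [ 0.1  0.3 -1.5] op 0.18
tilt [-0.0341, 0.0328]
shift [ 1.9  4.6 49.9] turn about tool z rad 0.0014 (or other way -3.1402)
[0.54126085 0.02180902 0.26812255]
```

```bash
python3 -c "
from h import *
c=capture('wrist')
print('post',at(c,(258.5,28),.092),'ends',at(c,(219,28),.092),at(c,(298,26),.092))
for z in (.1,.11,.12): print('shaft',at(c,(257.5,28),z))
"
```

```text
post [0.5717913  0.02718718 0.092     ] ends [0.57180411 0.04764593 0.092     ] [0.57288898 0.00692124 0.092     ]
shaft [0.57040108 0.02743416 0.1       ]
shaft [0.56866527 0.02709845 0.11      ]
shaft [0.56692946 0.02676273 0.12      ]
```

>>> send_rows:
  motion:
    - [[0.4,1.5,8],0]
    - [[0.4,1.5,8],0]
    - [[0.4,1.5,8],0]
    - [[0.4,1.5,7],0]
    - [[0.2,0,5],0]

```text
time_s: 24.78
position: [0.4551, 0.0264, 0.0719]
tcp_rot: [[0.009, -1.0, -0.029], [-0.999, -0.01, 0.032], [-0.032, 0.028, -0.999]]
force: [0.0, 1.4, -2.1]
opening: 0.181
```

```bash
python3 -c "
from h import *
settle(5);go([.4555,.0272,.059],-89.56)
cs=capture('scene');crop(cs,'s15',190,170,300,258,7)"
```

```text
t 25.0333 p [456.3  26.2  72.9] yaw x -89.48 R22 -0.99916 F [-0.1 -0.4 -1.9] op 0.181
tilt [-0.0267, 0.0313]
shift [-0.5  0.5 14. ] turn about tool z rad 0.0014 (or other way -3.1402)
```

Shaft is entering its notch. Continue the last 14 mm gently.

>>> send_rows:
  motion:
    - [[0,0,3],0]
    - [[0,0,3],0]
    - [[0,0,3],0]
    - [[0,0,3],0]
    - [[0,0,2.5],0]

```text
time_s: 25.5
position: [0.4573, 0.0267, 0.0592]
tcp_rot: [[0.01, -1.0, -0.022], [-0.999, -0.011, 0.03], [-0.031, 0.022, -0.999]]
force: [-0.2, -0.2, 1.8]
opening: 0.18
```

```bash
python3 -c "
from h import *
settle(5);go([.4555,.0272,.059],-89.56)
cs=capture('scene');crop(cs,'s16',190,170,300,258,7)"
```

```text
t 25.75 p [457.3  26.6  59.3] yaw x -89.43 R22 -0.99929 F [-1.2  0.1  0.1] op 0.183
tilt [-0.0224, 0.0304]
shift [-0.6  1.8  0.4] turn about tool z rad 0.0022 (or other way -3.1394)
```

>>> send_rows:
  motion:
    - [[0,0,0],0]
    - [[0,0,0],0]
    - [[0,0,0],0]
    - [[0,0,0],0]
    - [[0,0,0],0]
  gripper: 0.2

```text
time_s: 26.22
position: [0.4585, 0.0262, 0.0595]
tcp_rot: [[0.009, -1.0, -0.02], [-1.0, -0.01, 0.03], [-0.03, 0.02, -0.999]]
force: [0.2, -0.4, -0.3]
opening: 0.48
```

```bash
python3 -c "
from h import *
settle(5)
cs=capture('scene');crop(cs,'s17',190,170,300,258,7)
cs=capture('wrist');cv2.imwrite('pics/w17.png',cs['image'])"
```

```text
t 26.4667 p [458.3  26.3  59.4] yaw x -89.47 R22 -0.99933 F [-0.2  0.8 -0.1] op 0.702
tilt [-0.0208, 0.03]
```

>>> send_rows:
  motion:
    - [[-0.6,0.3,-18],0]
    - [[-0.6,0.5,-25],0]
    - [[-0.6,0.5,-30],0]
    - [[-0.6,0.5,-35],0]
    - [[0,0,-35],0]
  gripper: 0

```text
time_s: 26.98
position: [0.4536, 0.0253, 0.2004]
tcp_rot: [[0.008, -0.999, -0.042], [-0.999, -0.009, 0.034], [-0.035, 0.042, -0.999]]
force: [1.9, 0.3, 0.0]
opening: 0.989
```

```bash
python3 -c "
from h import *
settle(5)
cs=capture('scene');crop(cs,'s18',170,140,390,320,3.6)
cs=capture('wrist');cv2.imwrite('pics/w18.png',cs['image'])
for n in ('scene','wrist'):
  for t in ('tin_1','hook','cradle_seat','loading_place','knob_grip','axis'): print(n,t,[(np.round(q['xy'],1).tolist(),round(q['p'],2)) for q in place_of(n,t)[:3]])
"
```

```text
t 27.2333 p [454.1  25.1 199.2] yaw x -89.54 R22 -0.99861 F [-0.1  0.2 -0.3] op 0.996
tilt [-0.0405, 0.0339]
scene tin_1 [([248.1, 246.4], 0.85), ([257.2, 287.9], 0.79)]
scene hook [([226.8, 209.0], 0.67)]
scene cradle_seat [([224.5, 210.1], 0.87), ([228.6, 171.9], 0.47)]
scene loading_place [([217.9, 203.1], 0.66)]
scene knob_grip [([239.6, 202.4], 0.67), ([230.0, 174.5], 0.48)]
scene axis [([240.5, 200.2], 0.91), ([213.2, 201.5], 0.48)]
wrist tin_1 [([394.4, 92.5], 0.91)]
wrist hook [([260.7, 172.3], 0.75)]
wrist cradle_seat [([262.3, 174.7], 0.77), ([261.8, 158.1], 0.68), ([394.0, 93.1], 0.22)]
wrist loading_place [([110.9, 194.9], 0.87), ([86.6, 113.9], 0.37)]
wrist knob_grip [([38.4, 157.6], 0.72)]
wrist axis []
```

```bash
python3 -c "
from h import *
w=capture('wrist');cs=capture('scene')
print('w',at(w,(418,95),.06))
print(tri([(w,(418,95)),(cs,(170+286/3.6,140+336/3.6))]))
print('base', at(w,(394.4,92.5),.0))
# carousel features
for p in [(42,78)]: print('hole',at(w,p,.098))
print('bay wall tops',[at(w,p,.034).round(4) for p in [(70,179),(126,163),(143,214),(88,222)]])
st();go([.5275,-.120,.17],-76)
"
```

```text
w [ 0.53124   -0.1184526  0.06     ]
(array([ 0.52994538, -0.12064354,  0.0551172 ]), [np.float64(0.001225826982299523), np.float64(0.0012258269822994802)])
base [ 0.53234792 -0.11949149  0.        ]
hole [0.54400985 0.20712741 0.098     ]
bay wall tops [array([0.4371, 0.2404, 0.034 ]), array([0.4563, 0.1723, 0.034 ]), array([0.3967, 0.1596, 0.034 ]), array([0.3847, 0.2276, 0.034 ])]
t 28.0333 p [454.7  25.  199.5] yaw x -89.54 R22 -0.99863 F [ 0.4  0.3 -0.2] op 1.0
shift [146.5 -72.5  21.6] turn about tool z rad -0.2363 (or other way 2.9052)
```

>>> send_rows:
  motion:
    - [[25,-13,0],0]
    - [[35,-18,0],0]
    - [[35,-18,0],0]
    - [[30,-16,0],0]
    - [[20,-11,0],0]

```text
time_s: 28.45
position: [0.5307, -0.1188, 0.1911]
tcp_rot: [[0.017, -0.999, -0.044], [-0.999, -0.019, 0.036], [-0.037, 0.043, -0.998]]
force: [0.4, 0.4, 0.8]
opening: 1.003
```

>>> send_rows:
  motion:
    - [[0,0,0],0.09]
    - [[0,0,5],0.09]
    - [[0,0,10],0.09]
    - [[0,0,10],0]
    - [[0,0,10],0]

```text
time_s: 28.87
position: [0.5361, -0.1271, 0.1564]
tcp_rot: [[-0.267, -0.963, -0.032], [-0.963, 0.266, 0.03], [-0.02, 0.039, -0.999]]
force: [-0.1, -0.5, -0.1]
opening: 0.996
```

```bash
python3 -c "
from h import *
settle(5);go([.530,-.1195,.10],-105)
cs=capture('wrist');cv2.imwrite('pics/w19.png',cs['image'])"
```

```text
t 29.1167 p [ 536.  -126.6  156.9] yaw x -105.53 R22 -0.99901 F [ 0.3 -0.3 -0.1] op 1.0
tilt [-0.033, 0.03]
shift [-4.1  5.4 57.3] turn about tool z rad -0.0093 (or other way 3.1323)
```

```bash
python3 -c "
from h import *
w=capture('wrist');cs=capture('scene');ct=capture('top')
print(tri([(w,(286,145)),(cs,(170+340/3.6,140+276/3.6))]),tri([(w,(286,145)),(ct,(170+529/3.2,150+118/3.2))]))
print('tin',at(w,(252,195),.06), tri([(w,(252,195)),(cs,(170+286/3.6,140+336/3.6))]))
go([.530,-.1195,.027],-105)
"
```

```text
(array([ 0.57822392, -0.1561895 ,  0.13784755]), [np.float64(0.0009049766821693602), np.float64(0.0009049766821694307)]) (array([ 0.5783836 , -0.15648863,  0.1341066 ]), [np.float64(6.30727849354874e-05), np.float64(6.307278493546498e-05)])
tin [ 0.52972758 -0.11921664  0.06      ] (array([ 0.52834592, -0.1186066 ,  0.05415931]), [np.float64(0.0005090048932205207), np.float64(0.0005090048932205894)])
shift [ -2.8   3.  130.7] turn about tool z rad -0.0099 (or other way 3.1317)
```

>>> send_rows:
  motion:
    - [[-1,0,18],0]
    - [[-1,0,18],0]
    - [[-1,0,18],0]
    - [[0,0,18],0]
    - [[0,0,12],0]

```text
time_s: 29.73
position: [0.5402, -0.1235, 0.0769]
tcp_rot: [[-0.266, -0.964, -0.017], [-0.964, 0.266, 0.022], [-0.017, 0.022, -1.0]]
force: [-0.1, 0.2, 1.0]
opening: 0.998
```

```bash
python3 -c "
from h import *
settle(5);go([.5295,-.1192,.027],-105)"
```

```text
t 29.9833 p [ 541.2 -124.    78.6] yaw x -105.45 R22 -0.99965 F [ 0.3 -0.4  0.6] op 1.0
tilt [-0.015, 0.0216]
shift [-0.7 11.5 51.9] turn about tool z rad -0.0079 (or other way 3.1337)
```

>>> send_rows:
  motion:
    - [[0,4,0],0]
    - [[0,4,8],0]
    - [[-0.5,4,12],0]
    - [[0,2,12],0]
    - [[0,1,12],0]

```text
time_s: 30.4
position: [0.5304, -0.1207, 0.0399]
tcp_rot: [[-0.266, -0.964, 0.0], [-0.964, 0.266, 0.015], [-0.014, 0.004, -1.0]]
force: [0.7, -0.1, -0.0]
opening: 1.005
```

```bash
python3 -c "
from h import *
settle(5);go([.5295,-.1192,.027],-105)
cs=capture('scene');crop(cs,'s20',200,180,310,268,7)"
```

```text
t 30.65 p [ 530.9 -120.9   40.2] yaw x -105.41 R22 -0.99989 F [0.2 0.8 0.6] op 1.001
tilt [-0.0005, 0.0148]
shift [-1.1  1.7 13.2] turn about tool z rad -0.0072 (or other way 3.1344)
```

>>> send_rows:
  motion:
    - [[-0.5,1,3],0]
    - [[-0.5,1,3],0]
    - [[0,0.5,3],0]
    - [[0,0,3],0]
    - [[0,0,1],0]

```text
time_s: 31.12
position: [0.5308, -0.1199, 0.0287]
tcp_rot: [[-0.266, -0.964, 0.005], [-0.964, 0.266, 0.012], [-0.013, -0.002, -1.0]]
force: [-0.2, 0.1, 0.5]
opening: 0.998
```

>>> send_rows:
  motion:
    - [[0,0,0],0]
    - [[0,0,0],0]
    - [[0,0,0],0]
    - [[0,0,0],0]
    - [[0,0,0],0]
  gripper: 1

```text
time_s: 31.53
position: [0.5306, -0.1198, 0.0281]
tcp_rot: [[-0.266, -0.964, 0.005], [-0.964, 0.266, 0.012], [-0.013, -0.001, -1.0]]
force: [-0.5, -0.3, -0.6]
opening: 0.707
```

```bash
python3 -c "
from h import *
st();settle(6);settle(2);go([.5295,-.1192,.027],-105)"
```

```text
t 31.5333 p [ 530.6 -119.8   28.1] yaw x -105.4 R22 -0.99991 F [-0.5 -0.3 -0.6] op 0.707
t 31.8333 p [ 530.7 -119.5   28.3] yaw x -105.41 R22 -0.99991 F [0.7 2.4 1.6] op 0.567
tilt [0.0047, 0.0128]
t 31.9333 p [ 530.7 -119.5   28.3] yaw x -105.41 R22 -0.99991 F [1.  1.5 1. ] op 0.564
tilt [0.0047, 0.0128]
shift [0.  1.2 1.3] turn about tool z rad -0.0072 (or other way 3.1344)
```

>>> send_rows:
  motion:
    - [[0,0,-10],0]
    - [[0,3,-20],0]
    - [[0,3,-30],0]
    - [[0,3,-35],0]
    - [[0,3,-35],0]

```text
time_s: 32.35
position: [0.5123, -0.1168, 0.1556]
tcp_rot: [[-0.265, -0.964, -0.016], [-0.964, 0.264, 0.019], [-0.015, 0.02, -1.0]]
force: [0.2, 0.3, -1.9]
opening: 0.568
```

```bash
python3 -c "
from h import *
settle(4);go([.38,.16,.18],-76)
ct=capture('top');crop(ct,'t21',175,160,275,255,7)
cs=capture('scene');crop(cs,'s21',190,150,300,230,7)"
```

```text
t 32.55 p [ 513.9 -117.3  155.9] yaw x -105.35 R22 -0.9998 F [-0.3  0.1 -1.2] op 0.568
tilt [-0.0105, 0.0172]
shift [-232.3  202.8  -17.9] turn about tool z rad -0.5123 (or other way 2.6293)
```

```bash
python3 -c "
from h import *
ct=capture('top')
P=lambda a:(175+a[0]/7,160+a[1]/7)
C=[at(ct,P(p),.034)*1000 for p in [(335,467),(450,443),(476,563),(360,590)]]
print(np.round(C,1),np.mean(C,0))
for i in range(4): print(np.linalg.norm(C[i]-C[(i+1)%4]))
d=C[1]-C[0]; print(np.degrees(np.arctan2(d[1],d[0])))
print('plate',at(ct,P((346,342)),.098)*1000)
H=[at(ct,P(p),.098)*1000 for p in [(275,297),(390,269),(303,411)]];print(np.round(H,1),(H[1]+H[2])/2)
print('knob',at(ct,P((412,383)),.154)*1000)
"
```

```text
[[437.5 239.6  34. ]
 [450.4 179.2  34. ]
 [387.7 165.1  34. ]
 [373.2 225.9  34. ]] [412.18216947 202.45888823  34.        ]
61.81597572201048
64.27484053327126
62.503369112505084
65.71999845168615
-77.95111929106393
plate [502.01357389 227.88330957  98.        ]
[[524.5 264.   98. ]
 [538.9 206.   98. ]
 [467.2 249.2  98. ]] [503.06273209 227.61969996  98.        ]
knob [481.34750095 190.01401024 154.        ]
```

>>> send_rows:
  motion:
    - [[0,8,-5],-0.1]
    - [[0,8,-5],-0.1]
    - [[0,8,-5],-0.1]
    - [[0,8,-5],-0.1]
    - [[0,8,-5],-0.1]

```text
time_s: 33.12
position: [0.4685, -0.1126, 0.1708]
tcp_rot: [[0.251, -0.967, -0.033], [-0.967, -0.252, 0.028], [-0.035, 0.025, -0.999]]
force: [0.9, -0.3, -2.0]
opening: 0.568
```

```bash
python3 -c "
from h import *
settle(3);go([.395,.198,.17],-76)"
```

```text
t 33.2667 p [ 469.2 -113.   171.3] yaw x -75.93 R22 -0.99914 F [ 0.8  0.3 -2.3] op 0.569
tilt [-0.0312, 0.0273]
shift [-319.5   -4.    12.1] turn about tool z rad 0.0013 (or other way -3.1403)
```

>>> send_rows:
  motion:
    - [[-20,0,0],0]
    - [[-28,0,0],0]
    - [[-30,0,0],0]
    - [[-30,0,0],0]
    - [[-30,0,0],0]

```text
time_s: 33.68
position: [0.4426, 0.0185, 0.1716]
tcp_rot: [[0.217, -0.976, -0.027], [-0.976, -0.218, 0.025], [-0.03, 0.021, -0.999]]
force: [0.2, 1.1, -2.0]
opening: 0.567
```

>>> send_rows:
  motion:
    - [[-30,0,0],0]
    - [[-30,0,0],0]
    - [[-30,0,0],0]
    - [[-25,0,0],0]
    - [[-20,0,0],0]

```text
time_s: 34.1
position: [0.4133, 0.1585, 0.172]
tcp_rot: [[0.202, -0.979, -0.031], [-0.979, -0.203, 0.026], [-0.032, 0.025, -0.999]]
force: [0.5, -0.1, -2.1]
opening: 0.569
```

```bash
python3 -c "
from h import *
settle(4);go([.395,.198,.17],-76)
cs=capture('wrist');cv2.imwrite('pics/w22.png',cs['image'])"
```

```text
t 34.3 p [413.9 156.8 172.1] yaw x -78.22 R22 -0.99922 F [-0.1 -0.3 -1.7] op 0.566
tilt [-0.0305, 0.0252]
shift [-44.1  10.    3.8] turn about tool z rad -0.0387 (or other way 3.1029)
```

```bash
python3 -c "
from h import *
c=capture('wrist')
C=[at(c,p,.034)*1000 for p in [(178,131),(244,129),(247.5,192),(184,195)]]
print(np.round(C,1),np.mean(C,0))
for i in range(4): print(np.linalg.norm(C[i]-C[(i+1)%4]))
H=[at(c,p,.098)*1000 for p in [(140,11),(225,5),(150,98)]];print(np.round(H,1),(H[1]+H[2])/2)
print('knob',at(c,(222,96),.154)*1000)
print('cam',ray(c,(256,187))[0])
"
```

```text
[[440.1 241.8  34. ]
 [454.8 180.2  34. ]
 [394.2 164.8  34. ]
 [377.3 227.2  34. ]] [416.57114733 203.51525013  34.        ]
63.35478108478357
62.57155191685026
64.68320434738483
64.47691730279224
[[528.2 263.5  98. ]
 [542.6 206.   98. ]
 [471.  249.4  98. ]] [506.77713485 227.66919913  98.        ]
knob [484.98665115 189.78390652 154.        ]
cam [0.49187581 0.1657833  0.33231923]
```

```bash
python3 -c "
from h import *
c=capture('wrist');t=capture('top')
P=lambda a:(175+a[0]/7,160+a[1]/7)
for w,p in [((178,131),(335,467)),((244,129),(450,443)),((247.5,192),(476,563)),((184,195),(360,590)),((140,11),(275,297)),((225,5),(390,269)),((150,98),(303,411)),((222,96),(412,383))]:
  x,r=tri([(c,w),(t,P(p))]);print(np.round(x*1000,1),np.round(r[0]*1000,1))
s=capture('scene'); print(proj(s,[[.4144,.203,.034],[.4225,.1985,.034],[.4144-.03,.203,.034]]))
"
```

```text
[438.5 241.1  30.8] 1.6
[449.6 181.9  -8.7] 0.0
[386.5 165.4  11. ] 1.0
[372.8 228.1  23. ] 1.2
[526.2 263.  100.2] 1.9
[538.6 203.6 114.9] 1.1
[468.9 250.6  91.9] 1.8
[482.5 193.9 114.3] 1.3
[[216.68763487 197.62123121]
 [218.70082947 198.05225513]
 [209.22555326 197.89011837]]
```

```bash
python3 -c "
from h import *
c=capture('wrist');s=st();R=s['tcp_rot']
crop(c,'w22b',190,170,330,310,5)
for p,z in [((258,188),.1437)]:
  X=at(c,p,z); print(X, (R.T@(X-s['position']))*1000)
go([.4145,.203,.13],-76)
"
```

```text
t 34.6 p [414.1 155.6 172.6] yaw x -78.36 R22 -0.99922 F [-0.5  0.1 -1.7] op 0.568
[0.43402288 0.15849171 0.1437    ] [  2.10351998 -20.76543493  28.39393627]
shift [-45.  -11.   43.8] turn about tool z rad -0.0412 (or other way 3.1004)
```

```bash
python3 -c "
from h import *
go([.4195,.203,.11],-76)
"
```

```text
shift [-43.3 -16.4  63.6] turn about tool z rad -0.0412 (or other way 3.1004)
```

>>> send_rows:
  motion:
    - [[-9,-3,12],-0.02]
    - [[-9,-3,12],-0.02]
    - [[-9,-3,12],0]
    - [[-9,-3,12],0]
    - [[-7,-4,12],0]

```text
time_s: 35.02
position: [0.4221, 0.1998, 0.1143]
tcp_rot: [[0.232, -0.972, -0.023], [-0.972, -0.232, 0.026], [-0.03, 0.017, -0.999]]
force: [-6.5, -3.1, 2.8]
opening: 0.566
```

```bash
python3 -c "
from h import *
settle(5);go([.4195,.203,.06],-76)
c=capture('wrist');cv2.imwrite('pics/w23.png',c['image'])
c=capture('scene');crop(c,'s23',190,150,300,230,7)"
```

```text
t 35.2667 p [421.9 199.5 114.8] yaw x -76.54 R22 -0.99939 F [-2.2 -0.5 -3.1] op 0.563
tilt [-0.0236, 0.0258]
shift [-2.2  0.6 54.9] turn about tool z rad -0.0095 (or other way 3.1321)
```

```bash
python3 -c "
from h import *
c=capture('wrist');s=st();R=s['tcp_rot'];zb=s['position'][2]-.0283
L=lambda X: np.round(R.T@(X-s['position'])*1000,1)
for n,p,z in [('wallL',(212,185),.034),('wallR',(288.5,185),.034),('tin far',(258,188),zb),('hole1',(181,13),.098),('hole2',(296,11),.098),('hole3',(188.5,128),.098),('tinR',(292,212),zb)]:
  X=at(c,p,z);print(n,np.round(X*1000,1),L(X))
"
```

```text
t 35.4167 p [422.  199.5 115.1] yaw x -76.55 R22 -0.99941 F [-2.5 -1.4 -4. ] op 0.565
wallL [419.9 237.5  34. ] [-35.   -8.1  82.1]
wallR [434.7 177.7  34. ] [26.6 -8.6 80.2]
tin far [442.  203.1  86.8] [  2.1 -20.8  27.9]
hole1 [528.4 264.8  98. ] [ -38.2 -118.9   16.4]
hole2 [542.5 206.7  98. ] [  21.6 -119.2   14.5]
hole3 [470.3 250.1  98. ] [-37.4 -59.1  17.3]
tinR [431.7 178.1  86.8] [23.9 -4.9 27.5]
```

>>> send_rows:
  motion:
    - [[-1.8,0.2,5],0]
    - [[-1.8,0.2,10],0]
    - [[-1.7,0.2,10],0]
    - [[0.2,0,10],0]
    - [[0.2,0,9],0]

```text
time_s: 35.83
position: [0.4206, 0.205, 0.0737]
tcp_rot: [[0.23, -0.973, -0.015], [-0.973, -0.231, 0.028], [-0.03, 0.008, -1.0]]
force: [-3.8, 0.4, 1.2]
opening: 0.569
```

```bash
python3 -c "
from h import *
settle(5);go([.420,.2045,.0475],-76)
c=capture('wrist');crop(c,'w24',170,100,350,300,4)
c=capture('scene');crop(c,'s24',190,150,300,230,7)"
```

```text
t 36.0833 p [420.4 204.9  73.8] yaw x -76.66 R22 -0.9995 F [-3.   0.3 -3.6] op 0.563
tilt [-0.0165, 0.0271]
shift [ 1.1  0.2 26.3] turn about tool z rad -0.0116 (or other way 3.1300)
```

>>> send_rows:
  motion:
    - [[0.2,0,5],0]
    - [[0.2,0,5],0]
    - [[0.2,0,5],0]
    - [[0.2,0,4],0]
    - [[0.2,0,3],0]

```text
time_s: 36.6
position: [0.421, 0.2048, 0.0522]
tcp_rot: [[0.231, -0.973, -0.013], [-0.972, -0.231, 0.028], [-0.03, 0.006, -1.0]]
force: [-2.5, -1.1, 1.1]
opening: 0.566
```

```bash
python3 -c "
from h import *
settle(5);go([.420,.2045,.0475],-76)
c=capture('wrist');crop(c,'w25',170,100,350,300,4)
c=capture('scene');crop(c,'s25',190,150,300,230,7)"
```

```text
t 36.85 p [421.1 204.8  52.5] yaw x -76.64 R22 -0.99953 F [-1.2 -1.  -3.2] op 0.571
tilt [-0.0128, 0.0279]
shift [0.2 1.1 5. ] turn about tool z rad -0.0112 (or other way 3.1303)
```

>>> send_rows:
  motion:
    - [[0,0,1.5],0]
    - [[0,0,1.5],0]
    - [[0,0,1.5],0]
    - [[0,0,1],0]
    - [[0,0,0],0]

```text
time_s: 37.37
position: [0.4208, 0.2049, 0.0476]
tcp_rot: [[0.231, -0.973, -0.012], [-0.972, -0.231, 0.028], [-0.03, 0.005, -1.0]]
force: [-2.3, 0.1, -0.7]
opening: 0.566
```

```bash
python3 -c "
from h import *
settle(4)"
```

```text
t 37.5667 p [420.9 205.   47.7] yaw x -76.63 R22 -0.99953 F [-2.4  0.3 -1.6] op 0.566
tilt [-0.012, 0.0281]
```

>>> send_rows:
  motion:
    - [[0,0,0.5],0]
    - [[0,0,0],0]
    - [[0,0,0],0]
    - [[0,0,0],0]
    - [[0,0,0],0]
  gripper: 0.15

```text
time_s: 37.98
position: [0.4279, 0.2062, 0.0484]
tcp_rot: [[0.231, -0.973, 0.003], [-0.973, -0.23, 0.031], [-0.029, -0.01, -1.0]]
force: [0.6, 0.5, 0.8]
opening: 0.818
```

```bash
python3 -c "
from h import *
settle(4)
c=capture('wrist');crop(c,'w26',170,100,350,300,4)
c=capture('scene');crop(c,'s26',190,150,300,230,7)"
```

```text
t 38.1833 p [427.  206.1  48.2] yaw x -76.66 R22 -0.99953 F [-0.3 -0.8 -0.6] op 0.845
tilt [0.0009, 0.0306]
```

>>> send_rows:
  motion:
    - [[0,4,0],0]
    - [[0,4,0],0]
    - [[0,0,-8],0]
    - [[-0.3,0,-15],0]
    - [[-0.3,0,-20],0]

```text
time_s: 38.7
position: [0.4142, 0.2024, 0.0897]
tcp_rot: [[0.23, -0.973, -0.01], [-0.973, -0.231, 0.028], [-0.03, 0.003, -1.0]]
force: [0.6, -0.2, 0.8]
opening: 0.849
```

>>> send_rows:
  motion:
    - [[0,2,-30],0]
    - [[0,2,-30],0]
    - [[0,2,-30],0]
    - [[0,2,-20],0]
    - [[0,2,-10],0]
  gripper: 0

```text
time_s: 39.12
position: [0.4032, 0.1959, 0.2179]
tcp_rot: [[0.23, -0.973, -0.01], [-0.973, -0.23, 0.028], [-0.03, 0.004, -1.0]]
force: [0.4, -0.1, -0.7]
opening: 0.994
```

```bash
python3 -c "
from h import *
settle(4)
c=capture('wrist');cv2.imwrite('pics/w27.png',c['image'])
c=capture('scene');crop(c,'s27',190,150,300,230,7)"
```

```text
t 39.3167 p [402.1 195.7 214.9] yaw x -76.7 R22 -0.99952 F [ 0.  -0.8 -0.2] op 0.996
tilt [-0.0149, 0.0271]
```

```bash
python3 -c "
from h import *
c=capture('wrist');t=capture('top');s=capture('scene')
cv2.imwrite('pics/t27.png',cv2.resize(t['image'][160:255,175:275],None,fx=7,fy=7,interpolation=cv2.INTER_CUBIC))
print('knob w',at(c,(290,91),.152)*1000,'scene tri',tri([(c,(290,91)),(s,(190+303/7,150+153/7))]))
H=[at(c,p,.098)*1000 for p in [(213,19),(286,17.5),(216,94)]];print(np.round(H,1),(H[1]+H[2])/2)
print('tin',at(c,(257,159),.078)*1000)
for n,q in (('wrist',c),('top',t),('scene',s)): print(n,[(np.round(k['xy'],1).tolist(),round(k['p'],2)) for k in place_of(n,'knob_grip')[:2]])
st();go([.4833,.191,.20],-76)
"
```

```text
knob w [484.43624945 192.49403523 152.        ] scene tri (array([0.48428162, 0.19233359, 0.14950897]), [np.float64(0.0002384927540299794), np.float64(0.00023849275402999207)])
[[527.  264.2  98. ]
 [541.3 206.7  98. ]
 [469.4 249.9  98. ]] [505.3341394  228.27301965  98.        ]
tin [418.68909397 202.44048784  78.        ]
wrist []
top [([231.9, 214.8], 0.56)]
scene [([231.1, 175.0], 0.56), ([217.9, 203.4], 0.5)]
t 39.7167 p [402.4 195.8 214.1] yaw x -76.7 R22 -0.9995 F [-0.2 -0.2 -0.6] op 0.999
shift [ 23.7 -77.8  12.6] turn about tool z rad -0.0123 (or other way 3.1293)
```

>>> send_rows:
  motion:
    - [[4,-14,0],0]
    - [[5,-18,0],0]
    - [[5,-18,0],0]
    - [[5,-16,8],0]
    - [[3,-12,8],0]

```text
time_s: 40.13
position: [0.4824, 0.193, 0.1952]
tcp_rot: [[0.232, -0.973, -0.021], [-0.972, -0.232, 0.026], [-0.03, 0.014, -0.999]]
force: [-0.3, 0.4, -0.0]
opening: 0.998
```

```bash
python3 -c "
from h import *
settle(5);go([.4838,.1925,.122],-76)
c=capture('wrist');cv2.imwrite('pics/w28.png',c['image'])"
```

```text
t 40.3833 p [479.4 193.1 195.4] yaw x -76.57 R22 -0.99936 F [-0.8  0.3 -0.1] op 1.003
tilt [-0.0244, 0.026]
shift [ 3.9 -5.4 73.2] turn about tool z rad -0.0100 (or other way 3.1316)
```

>>> send_rows:
  motion:
    - [[1,-2,10],0]
    - [[1,-2,12],0]
    - [[1,-1,12],0]
    - [[0.5,0,12],0]
    - [[0.3,0,10],0]

```text
time_s: 40.85
position: [0.483, 0.1931, 0.1402]
tcp_rot: [[0.235, -0.972, -0.016], [-0.972, -0.235, 0.027], [-0.03, 0.009, -0.999]]
force: [-0.2, -0.1, -1.0]
opening: 1.003
```

```bash
python3 -c "
from h import *
settle(5);go([.4838,.1925,.122],-76)
c=capture('wrist');cv2.imwrite('pics/w29.png',c['image'])"
```

```text
t 41.1 p [483.9 193.2 141.4] yaw x -76.43 R22 -0.99951 F [0.9 0.7 0.2] op 0.997
tilt [-0.0152, 0.0275]
shift [ 1.2  0.1 19.4] turn about tool z rad -0.0075 (or other way 3.1341)
```

>>> send_rows:
  motion:
    - [[0.3,0,4],0]
    - [[0.3,0,4],0]
    - [[0.3,0,4],0]
    - [[0.2,0,4],0]
    - [[0,0,3.5],0]

```text
time_s: 41.57
position: [0.4863, 0.193, 0.1234]
tcp_rot: [[0.235, -0.972, -0.008], [-0.972, -0.235, 0.029], [-0.03, 0.001, -1.0]]
force: [0.7, -0.0, 0.9]
opening: 1.002
```

```bash
python3 -c "
from h import *
settle(5);go([.4838,.1925,.122],-76)"
```

```text
t 41.8167 p [486.3 193.1 123.7] yaw x -76.4 R22 -0.99956 F [ 0.1 -0.1  0.9] op 0.999
tilt [-0.0077, 0.0286]
shift [-0.   2.6  1.7] turn about tool z rad -0.0071 (or other way 3.1345)
```

>>> send_rows:
  motion:
    - [[0,0,0],0]
    - [[0,0,0],0]
    - [[0,0,0],0]
    - [[0,0,0],0]
    - [[0,0,0],0]
  gripper: 1

```text
time_s: 42.23
position: [0.4869, 0.1932, 0.1243]
tcp_rot: [[0.235, -0.972, -0.006], [-0.972, -0.235, 0.029], [-0.029, -0.001, -1.0]]
force: [-0.8, 0.3, 0.4]
opening: 0.707
```

>>> send_rows:
  motion:
    - [[0,0,0],0]
    - [[0,0,0],0]
    - [[0,0,0],0]
    - [[0,0,0],0]
    - [[0,0,0],0]

```text
time_s: 42.65
position: [0.487, 0.1932, 0.1245]
tcp_rot: [[0.235, -0.972, -0.006], [-0.972, -0.235, 0.029], [-0.029, -0.001, -1.0]]
force: [0.5, 0.4, -0.2]
opening: 0.327
```

```bash
python3 -c "
from h import *
settle(8);go([.4838,.1925,.122],-76)"
```

```text
t 43.05 p [487.5 193.6 124.6] yaw x -76.41 R22 -0.99955 F [ 0.5  3.4 -0.3] op 0.24
tilt [-0.0046, 0.0296]
shift [0.3 3.9 2.6] turn about tool z rad -0.0071 (or other way 3.1345)
```

>>> send_rows:
  motion:
    - [[0,0,-3],0]
    - [[0,0,-3],0]
    - [[0,0,-3],0]
    - [[0,0,-3],0]
    - [[0,0,-3],0]

```text
time_s: 43.47
position: [0.4875, 0.1936, 0.1388]
tcp_rot: [[0.235, -0.972, -0.006], [-0.972, -0.235, 0.03], [-0.031, -0.001, -1.0]]
force: [2.8, 3.5, -6.8]
opening: 0.243
```

```bash
python3 -c "
from h import *
settle(5)
c=capture('wrist');cv2.imwrite('pics/w30.png',c['image'])
c=capture('scene');crop(c,'s30',190,150,300,230,7)"
```

```text
t 43.7167 p [487.5 193.6 138.7] yaw x -76.43 R22 -0.99953 F [ 1.9  3.4 -4.9] op 0.243
tilt [-0.0055, 0.0301]
```

```bash
cat >> h.py <<'E'
def arc(T0,th0,dths,zt,A=(.505,.228),r=.042):
    """T0: TCP xy when knob at th0 (deg). prints tool shifts for successive knob angles th0+d"""
    s=bot.read_state();R=s['tcp_rot'];p=s['position'].copy()
    k=lambda th: r*np.array([np.cos(np.radians(th)),np.sin(np.radians(th))])
    # current angle estimate
    K=np.array(p[:2])-np.array(T0)+k(th0); print("cur angle",np.degrees(np.arctan2(K[1],K[0]))%360,"radius",np.linalg.norm(K)*1000)
    n=len(dths)
    for i,d in enumerate(dths):
        t=np.append(np.array(T0)+k(th0+d)-k(th0),p[2]+(zt-p[2])/(n-i))
        print(d,np.round(R.T@(t-p)*1000,1).tolist()); p=t
E
python3 -c "
from h import *
arc((.4875,.1936),239.4,[4,10,16,22,28],.1385)
arc((.4875,.1936),239.4,[6,12,18,24,30,36,42,48,54,60,66,72,78,84,90],.1385)"
```

```text
cur angle 239.38216063712213 radius 42.013554650163044
4 [2.0, -2.2, -0.0]
10 [2.7, -3.5, -0.0]
16 [2.3, -3.8, -0.0]
22 [1.9, -4.0, -0.0]
28 [1.4, -4.2, -0.0]
cur angle 239.38216063712213 radius 42.013554650163044
6 [2.9, -3.3, -0.1]
12 [2.5, -3.6, -0.1]
18 [2.1, -3.8, -0.0]
24 [1.7, -4.0, -0.0]
30 [1.3, -4.2, -0.0]
36 [0.9, -4.3, -0.0]
42 [0.4, -4.4, 0.0]
48 [-0.1, -4.4, 0.0]
54 [-0.5, -4.4, 0.0]
60 [-1.0, -4.3, 0.0]
66 [-1.4, -4.2, 0.1]
72 [-1.8, -4.0, 0.1]
78 [-2.3, -3.8, 0.1]
84 [-2.6, -3.5, 0.1]
90 [-3.0, -3.2, 0.1]
```

>>> send_rows:
  motion:
    - [[2.0,-2.2,0],0]
    - [[2.7,-3.5,0],0]
    - [[2.3,-3.8,0],0]
    - [[1.9,-4.0,0],0]
    - [[1.4,-4.2,0],0]

```text
time_s: 44.23
position: [0.5007, 0.189, 0.1363]
tcp_rot: [[0.234, -0.972, -0.021], [-0.972, -0.235, 0.032], [-0.036, 0.013, -0.999]]
force: [-1.1, 2.8, -5.3]
opening: 0.243
```

```bash
python3 -c "
from h import *
st();settle(2)
arc((.4875,.1936),239.4,[34,40,46,52,58],.1385)"
```

```text
t 44.2333 p [500.7 189.  136.3] yaw x -76.46 R22 -0.99927 F [-1.1  2.8 -5.3] op 0.243
t 44.3333 p [502.7 188.7 136.6] yaw x -76.46 R22 -0.99936 F [ 0.7  1.2 -5.2] op 0.242
tilt [-0.0169, 0.0317]
cur angle 261.39090677150307 radius 41.49352133291895
34 [2.9, -8.2, -0.6]
40 [0.5, -4.4, -0.4]
46 [0.1, -4.4, -0.4]
52 [-0.4, -4.4, -0.4]
58 [-0.8, -4.3, -0.4]
```

>>> send_rows:
  motion:
    - [[1.6,-4.2,-0.5],0]
    - [[1.2,-4.3,-0.5],0]
    - [[0.7,-4.4,-0.5],0]
    - [[0.2,-4.4,-0.4],0]
    - [[-0.3,-4.4,-0.4],0]

```text
time_s: 44.75
position: [0.5184, 0.1898, 0.1366]
tcp_rot: [[0.234, -0.972, -0.033], [-0.972, -0.235, 0.03], [-0.037, 0.026, -0.999]]
force: [-2.7, 2.4, -6.4]
opening: 0.245
```

```bash
python3 -c "
from h import *
st();settle(2)
arc((.4875,.1936),239.4,[54,60,66,72,78,84,90],.1385)"
```

```text
t 44.75 p [518.4 189.8 136.6] yaw x -76.46 R22 -0.999 F [-2.7  2.4 -6.4] op 0.245
t 44.85 p [520.6 190.3 137. ] yaw x -76.49 R22 -0.99911 F [-0.2  2.7 -4.4] op 0.246
tilt [-0.0286, 0.0311]
cur angle 286.5836706199318 radius 41.11308354848832
54 [0.3, -5.0, -0.3]
60 [-1.0, -4.3, -0.3]
66 [-1.4, -4.2, -0.2]
72 [-1.9, -4.0, -0.2]
78 [-2.3, -3.8, -0.2]
84 [-2.6, -3.5, -0.2]
90 [-3.0, -3.2, -0.2]
```

>>> send_rows:
  motion:
    - [[0,-4.8,-0.3],0]
    - [[-1.0,-4.5,-0.3],0]
    - [[-1.4,-4.4,-0.3],0]
    - [[-1.9,-4.2,-0.3],0]
    - [[-2.3,-4.0,-0.3],0]

```text
time_s: 45.27
position: [0.5369, 0.2001, 0.137]
tcp_rot: [[0.235, -0.971, -0.04], [-0.971, -0.236, 0.026], [-0.035, 0.033, -0.999]]
force: [-2.9, 0.6, -6.2]
opening: 0.247
```

```bash
python3 -c "
from h import *
st();settle(2)
arc((.4875,.1936),239.4,[78,84,90],.1385)"
```

```text
t 45.2667 p [536.9 200.1 137. ] yaw x -76.43 R22 -0.99886 F [-2.9  0.6 -6.2] op 0.247
t 45.3667 p [538.3 201.5 137.3] yaw x -76.46 R22 -0.99892 F [-0.8  3.4 -4.8] op 0.243
tilt [-0.0365, 0.0286]
cur angle 316.1833461205185 radius 40.82023245596813
78 [0.5, -1.4, -0.5]
84 [-2.6, -3.5, -0.4]
90 [-3.0, -3.2, -0.4]
```

>>> send_rows:
  motion:
    - [[-1.5,-2.5,-0.3],0]
    - [[-1.8,-2.6,-0.3],0]
    - [[-1.6,-2,0],0]
    - [[0,0,0],0]
    - [[0,0,0],0]

```text
time_s: 45.78
position: [0.5435, 0.2082, 0.1375]
tcp_rot: [[0.235, -0.971, -0.039], [-0.971, -0.236, 0.027], [-0.035, 0.032, -0.999]]
force: [-3.4, -0.1, -5.1]
opening: 0.248
```

```bash
python3 -c "
from h import *
st();settle(4)
arc((.4875,.1936),239.4,[90],.1385)
c=capture('wrist');cv2.imwrite('pics/w31.png',c['image'])
c=capture('top');crop(c,'t31',175,160,275,255,7)"
```

```text
t 45.7833 p [543.5 208.2 137.5] yaw x -76.38 R22 -0.99887 F [-3.4 -0.1 -5.1] op 0.248
t 45.9833 p [543.5 208.1 137.5] yaw x -76.41 R22 -0.99886 F [-2.6  1.5 -5.9] op 0.246
tilt [-0.0391, 0.0272]
cur angle 327.9946163932814 radius 40.772582229765405
90 [0.1, -1.6, -1.0]
```

>>> send_rows:
  motion:
    - [[-0.3,-1.2,0],0]
    - [[0,0,1.5],0]
    - [[0,0,2],0]
    - [[0,0,2],0]
    - [[0,0,2],0]

```text
time_s: 46.5
position: [0.5438, 0.2087, 0.1299]
tcp_rot: [[0.235, -0.971, -0.04], [-0.971, -0.236, 0.027], [-0.035, 0.032, -0.999]]
force: [-2.0, 1.5, -4.1]
opening: 0.242
```

```bash
python3 -c "
from h import *
st();settle(4)
arc((.4875,.1936),239.4,[90],.1385)"
```

```text
t 46.5 p [543.8 208.7 129.9] yaw x -76.41 R22 -0.99885 F [-2.   1.5 -4.1] op 0.242
t 46.7 p [543.8 208.7 130. ] yaw x -76.41 R22 -0.99884 F [-2.   1.3 -4.9] op 0.242
tilt [-0.04, 0.0268]
cur angle 328.9168457445733 radius 40.82017802377697
90 [0.3, -0.8, -8.5]
```

>>> send_rows:
  motion:
    - [[0,0,1.5],0]
    - [[0,0,1.5],0]
    - [[0,0,1.5],0]
    - [[0,0,1],0]
    - [[0,0,0],0]

```text
time_s: 47.12
position: [0.5438, 0.2087, 0.1247]
tcp_rot: [[0.235, -0.971, -0.039], [-0.971, -0.236, 0.027], [-0.035, 0.032, -0.999]]
force: [-2.5, 0.8, -4.1]
opening: 0.246
```

```bash
python3 -c "
from h import *
settle(4)"
```

```text
t 47.3167 p [543.9 208.7 124.8] yaw x -76.41 R22 -0.99888 F [-3.2  1.1 -3.6] op 0.243
tilt [-0.0392, 0.0266]
```

Pin home height again (124.8 vs 124.6). Release and rise.

>>> send_rows:
  motion:
    - [[0,0,0],0]
    - [[0,0,0],0]
    - [[0,0,0],0]
    - [[0,0,0],0]
    - [[0,0,0],0]
  gripper: 0.3

```text
time_s: 47.73
position: [0.551, 0.2088, 0.1285]
tcp_rot: [[0.235, -0.972, -0.023], [-0.972, -0.235, 0.028], [-0.033, 0.016, -0.999]]
force: [0.9, -0.3, 0.7]
opening: 0.541
```

```bash
python3 -c "
from h import *
settle(4)"
```

```text
t 47.9333 p [549.9 208.8 127.9] yaw x -76.42 R22 -0.99928 F [0.2 0.1 0.9] op 0.674
tilt [-0.0257, 0.0281]
```

>>> send_rows:
  motion:
    - [[-0.5,0.5,-15],0]
    - [[-0.5,0.5,-20],0]
    - [[-0.5,0.5,-25],0]
    - [[0,0,-25],0]
    - [[0,0,-15],0]

```text
time_s: 48.35
position: [0.5468, 0.2062, 0.2261]
tcp_rot: [[0.234, -0.971, -0.04], [-0.972, -0.235, 0.026], [-0.034, 0.032, -0.999]]
force: [-0.3, 0.5, 0.6]
opening: 0.7
```

>>> send_rows:
  motion:
    - [[0,15,0],0]
    - [[0,25,0],0]
    - [[0,30,0],0]
    - [[0,30,0],0]
    - [[0,20,0],0]
  gripper: 0

```text
time_s: 48.77
position: [0.4352, 0.1781, 0.234]
tcp_rot: [[0.234, -0.972, -0.02], [-0.972, -0.235, 0.028], [-0.032, 0.013, -0.999]]
force: [-0.2, -0.3, -0.3]
opening: 0.961
```

```bash
python3 -c "
from h import *
settle(4)
c=capture('wrist');cv2.imwrite('pics/w32.png',c['image'])
c=capture('scene');crop(c,'s32',170,140,390,320,3.6)
c=capture('top');crop(c,'t32',175,160,275,255,7)"
```

```text
t 48.9667 p [438.7 178.7 234.5] yaw x -76.46 R22 -0.99945 F [ 0.7 -0.5  0. ] op 0.993
tilt [-0.0162, 0.0291]
```

>>> send_rows:
  motion:
    - [[20,0,0],0.08]
    - [[30,0,0],0.08]
    - [[35,0,0],0.08]
    - [[35,0,0],0]
    - [[35,0,0],0]

```text
time_s: 49.53
position: [0.4586, 0.0254, 0.229]
tcp_rot: [[-0.003, -1.0, -0.01], [-1.0, 0.003, 0.031], [-0.031, 0.01, -0.999]]
force: [0.5, 0.5, 0.1]
opening: 0.999
```

>>> send_rows:
  motion:
    - [[35,0,0],0]
    - [[35,0,0],0]
    - [[35,0,0],0]
    - [[35,0,0],0]
    - [[35,0,0],0]

```text
time_s: 49.95
position: [0.4633, -0.1608, 0.2227]
tcp_rot: [[-0.003, -1.0, -0.006], [-1.0, 0.002, 0.03], [-0.03, 0.006, -1.0]]
force: [0.7, -0.1, 0.3]
opening: 0.995
```

```bash
python3 -c "
from h import *
settle(2);go([.525,-.355,.2],-90)"
```

```text
t 50.05 p [ 464.9 -164.8  222.8] yaw x -90.48 R22 -0.99965 F [-0.7  0.1  0.1] op 0.999
tilt [-0.0032, 0.0264]
shift [190.2 -61.7  17.6] turn about tool z rad -0.0084 (or other way 3.1332)
```

>>> send_rows:
  motion:
    - [[32,-10,0],0]
    - [[38,-12,0],0]
    - [[38,-12,0],0]
    - [[38,-12,0],0]
    - [[30,-10,0],0]

```text
time_s: 50.47
position: [0.5206, -0.3418, 0.2142]
tcp_rot: [[-0.005, -1.0, -0.009], [-0.999, 0.005, 0.035], [-0.035, 0.009, -0.999]]
force: [0.3, -0.0, 0.2]
opening: 0.999
```

```bash
python3 -c "
from h import *
settle(4)
c=capture('wrist');cv2.imwrite('pics/w33.png',c['image'])"
```

```text
t 50.6667 p [ 519.5 -339.1  213.6] yaw x -90.34 R22 -0.99923 F [-0.1  0.2 -0.6] op 0.999
tilt [-0.0104, 0.0377]
```

```bash
python3 -c "
from h import *
c=capture('wrist');s=capture('scene')
print(at(c,(279,151),.06), tri([(c,(279,151)),(s,(170+315/3.6,140+476/3.6))]), [q['xy'] for q in recognise('wrist','tin_1')])
go([.538,-.3555,.11],-90)"
```

```text
[ 0.54225781 -0.35557949  0.06      ] (array([ 0.54093647, -0.35544367,  0.05846436]), [np.float64(0.0010653508458778821), np.float64(0.0010653508458778743)]) [[277.8, 151.1]]
shift [ 22.1 -20.1 103.8] turn about tool z rad -0.0034 (or other way 3.1382)
```

>>> send_rows:
  motion:
    - [[4.5,-4,18],0]
    - [[4.5,-4,20],0]
    - [[4.5,-4,20],0]
    - [[4.5,-4,20],0]
    - [[4,-3,18],0]

```text
time_s: 51.28
position: [0.5413, -0.3517, 0.1234]
tcp_rot: [[0.005, -1.0, -0.001], [-1.0, -0.005, 0.028], [-0.028, 0.0, -1.0]]
force: [0.7, -0.1, 0.1]
opening: 1.001
```

```bash
python3 -c "
from h import *
settle(5)
go([.5395,-.3555,.028],-90)
c=capture('wrist');cv2.imwrite('pics/w34.png',c['image'])"
```

```text
t 51.5333 p [ 541.3 -352.6  124.9] yaw x -89.78 R22 -0.99962 F [-0.  -0.8  0.2] op 1.002
tilt [0.0, 0.0276]
shift [ 5.6  1.8 96.8] turn about tool z rad 0.0038 (or other way -3.1378)
```

```bash
python3 -c "
from h import *
c=capture('wrist');s=capture('scene')
for p in [(320,210),(332,210),(346,210)]: print(at(c,p,0),at(c,p,.02))
crop(s,'s34',200,230,330,310,6)"
```

```text
[ 0.51397018 -0.4118855   0.        ] [ 0.52105357 -0.40815793  0.02      ]
[ 0.51409904 -0.42350682  0.        ] [ 0.52117345 -0.41897038  0.02      ]
[ 0.51424417 -0.43708385  0.        ] [ 0.52130849 -0.43160243  0.02      ]
```

>>> send_rows:
  motion:
    - [[1.5,0.5,12],0]
    - [[1.5,0.5,12],0]
    - [[1.5,0.5,12],0]
    - [[1,0,12],0]
    - [[0.5,0,10],0]
  gripper: 0.12

```text
time_s: 52.1
position: [0.5421, -0.3603, 0.0676]
tcp_rot: [[0.003, -1.0, 0.008], [-1.0, -0.003, 0.02], [-0.02, -0.008, -1.0]]
force: [0.5, 0.0, -0.4]
opening: 0.885
```

```bash
python3 -c "
from h import *
settle(5)
go([.5395,-.3555,.028],-90)
c=capture('wrist');cv2.imwrite('pics/w35.png',c['image'])"
```

```text
t 52.35 p [ 542.7 -360.5   69.3] yaw x -89.79 R22 -0.99978 F [-0.6  0.6  0.5] op 0.878
tilt [0.0094, 0.0187]
shift [-4.3  3.6 41.4] turn about tool z rad 0.0037 (or other way -3.1378)
```

```bash
python3 -c "
from h import *
c=capture('wrist')
X=at(c,(251,231),.06);print(X);s=st();print(s['tcp_rot'].T@(X-s['position'])*1000)"
```

```text
[ 0.54277468 -0.3581896   0.06      ]
t 52.45 p [ 543.1 -360.8   70.1] yaw x -89.78 R22 -0.99979 F [-0.3 -0.  -0.2] op 0.877
[-2.43545953  0.39550851 10.14523848]
```

>>> send_rows:
  motion:
    - [[-2,1,4],0]
    - [[-1.5,1,8],0]
    - [[0,0.8,9],0]
    - [[0,0.5,9],0]
    - [[0,0.5,9],0]

```text
time_s: 52.87
position: [0.542, -0.3581, 0.0324]
tcp_rot: [[0.005, -1.0, 0.017], [-1.0, -0.004, 0.012], [-0.011, -0.017, -1.0]]
force: [-0.3, 0.4, 0.0]
opening: 0.884
```

```bash
python3 -c "
from h import *
settle(5)
go([.5405,-.3570,.028],-90)"
```

```text
t 53.1167 p [ 542.1 -358.4   33. ] yaw x -89.75 R22 -0.99979 F [-0.6 -0.2  1.1] op 0.879
tilt [0.0169, 0.0116]
shift [-1.3  1.7  5. ] turn about tool z rad 0.0043 (or other way -3.1373)
```

>>> send_rows:
  motion:
    - [[-0.5,0.6,1.2],0]
    - [[-0.3,0.6,1.2],0]
    - [[0,0.5,1.2],0]
    - [[0,0.3,1],0]
    - [[0,0,0.5],0]

```text
time_s: 53.53
position: [0.5413, -0.3587, 0.0293]
tcp_rot: [[0.004, -1.0, 0.02], [-1.0, -0.004, 0.009], [-0.009, -0.02, -1.0]]
force: [-0.0, -0.2, -1.0]
opening: 0.879
```

>>> send_rows:
  motion:
    - [[0,0,0],0]
    - [[0,0,0],0]
    - [[0,0,0],0]
    - [[0,0,0],0]
    - [[0,0,0],0]
  gripper: 1

```text
time_s: 53.95
position: [0.5413, -0.3585, 0.0296]
tcp_rot: [[0.004, -1.0, 0.02], [-1.0, -0.004, 0.009], [-0.009, -0.02, -1.0]]
force: [0.6, 1.6, 1.0]
opening: 0.585
```

```bash
python3 -c "
from h import *
settle(6);settle(2)
c=capture('scene');crop(c,'s36',200,210,330,310,6)"
```

```text
t 54.25 p [ 541.3 -358.5   29.6] yaw x -89.75 R22 -0.99976 F [0.5 1.  1.3] op 0.564
tilt [0.02, 0.0089]
t 54.35 p [ 541.3 -358.5   29.6] yaw x -89.76 R22 -0.99976 F [0.3 0.6 2.1] op 0.572
tilt [0.0201, 0.0089]
```

>>> send_rows:
  motion:
    - [[0,0,-10],0]
    - [[0,4,-22],0]
    - [[0,6,-32],0]
    - [[0,8,-35],0]
    - [[0,10,-35],0]

```text
time_s: 54.82
position: [0.5071, -0.3576, 0.159]
tcp_rot: [[0.006, -1.0, 0.007], [-1.0, -0.006, 0.019], [-0.018, -0.007, -1.0]]
force: [0.4, -1.0, -0.8]
opening: 0.572
```

>>> send_rows:
  motion:
    - [[-10,15,-12],-0.08]
    - [[-20,15,0],-0.08]
    - [[-30,5,0],-0.08]
    - [[-35,0,0],0]
    - [[-35,0,0],0]

```text
time_s: 55.23
position: [0.452, -0.2462, 0.185]
tcp_rot: [[0.247, -0.968, 0.032], [-0.969, -0.248, -0.014], [0.021, -0.028, -0.999]]
force: [1.2, -0.4, -1.3]
opening: 0.567
```

```bash
python3 -c "
from h import *
settle(2)
go([.400,.16,.185],-76)"
```

```text
t 55.3333 p [ 448.8 -240.4  184. ] yaw x -75.43 R22 -0.99965 F [ 0.2 -0.7 -1.2] op 0.571
tilt [0.0256, -0.0064]
shift [-399.7  -53.6   -4.8] turn about tool z rad 0.0099 (or other way -3.1316)
```

>>> send_rows:
  motion:
    - [[-30,-4,0],0]
    - [[-36,-5,0],0]
    - [[-36,-5,0],0]
    - [[-36,-5,0],0]
    - [[-36,-5,0],0]

```text
time_s: 55.75
position: [0.4344, -0.0719, 0.1849]
tcp_rot: [[0.242, -0.969, 0.042], [-0.97, -0.243, -0.022], [0.032, -0.035, -0.999]]
force: [1.0, 0.2, -1.3]
opening: 0.571
```

>>> send_rows:
  motion:
    - [[-36,-5,0],0]
    - [[-36,-5,0],0]
    - [[-36,-5,0],0]
    - [[-34,-4,0],0]
    - [[-28,-4,0],0]

```text
time_s: 56.17
position: [0.4185, 0.1039, 0.1832]
tcp_rot: [[0.24, -0.969, 0.053], [-0.97, -0.241, -0.026], [0.038, -0.045, -0.998]]
force: [0.6, 0.1, -1.7]
opening: 0.569
```

```bash
python3 -c "
from h import *
settle(3)
go([.400,.16,.17],-76)
c=capture('wrist');cv2.imwrite('pics/w37.png',c['image'])"
```

```text
t 56.3167 p [418.7 103.6 183.1] yaw x -75.89 R22 -0.99825 F [-0.5 -0.5 -0.5] op 0.57
tilt [0.053, -0.0262]
shift [-59.7   4.9  10.6] turn about tool z rad 0.0020 (or other way -3.1396)
```

```bash
cat >> h.py <<'E'
def tinoff(bay=(.4135,.2033)):
    Rg=np.array([[0.004,-1,0.02],[-1,-0.004,0.009],[-0.009,-0.02,-1]])
    v=Rg.T@np.array([-.0008,0,-.0296])
    s=bot.read_state(); w=s['tcp_rot']@v
    tb=s['position']+w; print('tin bottom',tb.round(4)*1000,'needs dxy',np.round((np.array(bay)-tb[:2])*1000,1))
    d=s['tcp_rot'].T@np.array([bay[0]-tb[0],bay[1]-tb[1],0]); print('tool shift',np.round(d*1000,1),'down 10mm =',np.round(s['tcp_rot'].T@np.array([0,0,-10]),2))
E
python3 -c "
from h import *
tinoff(); c=capture('wrist');s=bot.read_state()
zb=s['position'][2]-.0285
print('tin far bottom (wrist)',at(c,(256,186),zb)*1000,at(c,(118,130),.034)*1000,at(c,(185,130),.034)*1000,at(c,(186,190),.034)*1000,at(c,(122,193),.034)*1000)"
```

```text
tin bottom [419.4 101.1 153.4] needs dxy [ -5.9 102.2]
tool shift [-100.5  -19.2   -3. ] down 10mm = [-0.39  0.45  9.98]
tin far bottom (wrist) [441.83931888 106.16895342 154.48198292] [439.66844306 241.36539614  34.        ] [455.0172878  177.11007804  34.        ] [395.66734004 164.34811956  34.        ] [377.21745716 227.78242845  34.        ]
```

>>> send_rows:
  motion:
    - [[-18,-3,0],0]
    - [[-22,-4,0],0]
    - [[-22,-4,2],0]
    - [[-20,-4,5],0]
    - [[-15,-3,8],0]

```text
time_s: 56.83
position: [0.4225, 0.1927, 0.1669]
tcp_rot: [[0.22, -0.974, 0.061], [-0.975, -0.222, -0.03], [0.042, -0.053, -0.998]]
force: [-0.8, 0.0, -1.4]
opening: 0.565
```

```bash
python3 -c "
from h import *
settle(5)
tinoff((.413,.2033))
c=capture('wrist');cv2.imwrite('pics/w38.png',c['image'])"
```

```text
t 57.0833 p [421.2 191.7 166.5] yaw x -77.22 R22 -0.99783 F [-0.2 -0.2 -1.4] op 0.566
tilt [0.0584, -0.0305]
tin bottom [421.7 190.2 136.9] needs dxy [-8.7 13.1]
tool shift [-14.7   5.5  -0.9] down 10mm = [-0.43  0.5   9.98]
```

>>> send_rows:
  motion:
    - [[-3.5,1.8,12],0]
    - [[-3.5,1.8,14],0]
    - [[-3.5,1.8,14],0]
    - [[-3.5,1.8,14],0]
    - [[-3.5,1.8,14],0]

```text
time_s: 57.55
position: [0.4132, 0.1976, 0.1014]
tcp_rot: [[0.212, -0.976, 0.06], [-0.976, -0.214, -0.035], [0.046, -0.051, -0.998]]
force: [-4.3, -4.8, 7.1]
opening: 0.569
```

```bash
python3 -c "
from h import *
settle(5)
tinoff((.413,.2033))
c=capture('wrist');cv2.imwrite('pics/w39.png',c['image'])
c=capture('scene');crop(c,'s39',190,150,300,230,7)"
```

```text
t 57.8 p [412.8 198.3 100.5] yaw x -77.76 R22 -0.99775 F [-4.4 -3.1 -4.6] op 0.567
tilt [0.058, -0.0338]
tin bottom [413.3 196.8  71. ] needs dxy [-0.3  6.5]
tool shift [-6.4 -1.1 -0.2] down 10mm = [-0.45  0.49  9.98]
```

```bash
python3 -c "
from h import *
s=capture('scene');w=capture('wrist')
crop(w,'w40',100,60,420,320,2.5)
a=(190+200/7,150+287/7)
o,d=ray(s,a)
for y in (.18,.19,.2,.21): print(o+d*(y-o[1])/d[1])
print(tri([(s,(190+190/7,150+288/7)),(w,(257,181))]))
q=bot.read_state(); print(q['moment'],q['force'])
"
```

```text
[0.42360923 0.18       0.07453346]
[0.42340963 0.19       0.06966595]
[0.42321002 0.2        0.06479844]
[0.42301042 0.21       0.05993093]
(array([0.4286414 , 0.20193692, 0.06112009]), [np.float64(0.011405341839673264), np.float64(0.011405341839673306)])
[-0.20137646  0.62442349  0.00928841] [-4.5090068  -1.64274774  9.05047122]
```

```bash
python3 -c "
from h import *
w=capture('wrist')
print('plate',at(w,(240,165),.098),'plate low',at(w,(240,165),.09))
for z in (.06,.07,.08,.09): print(z,at(w,(257,180),z))
s=bot.read_state();print(s['position'],s['force'],s['moment'])
"
```

```text
plate [0.45410183 0.21566127 0.098     ] plate low [0.45297385 0.21549975 0.09      ]
0.06 [0.44108373 0.20158801 0.06      ]
0.07 [0.44286168 0.2024291  0.07      ]
0.08 [0.44463963 0.20327019 0.08      ]
0.09 [0.44641759 0.20411128 0.09      ]
[0.41658364 0.19968196 0.10253371] [-5.13463699 -1.05006364  9.83993489] [-0.19412507  0.6178864  -0.04222745]
```

```bash
python3 - <<'E'
from h import *
# reconstruct w27 camera: TCP then (402.4,195.8,214.1) ; use current camera->tool transform
c=capture('wrist'); s=bot.read_state()
Rc=cv2.Rodrigues(np.array(c['rvec']))[0]; tc=np.array(c['tvec'])
# camera pose in world
Rwc=Rc.T; pc=-Rc.T@tc
Rt=s['tcp_rot']; pt=s['position']
Rtc=Rt.T@Rwc; ptc=Rt.T@(pc-pt)
print('cam in tool',ptc*1000)
z=np.array([-.0149,.0271]);zz=np.array([z[0],z[1],-np.sqrt(1-z@z)])
y=np.radians(-76.7); x=np.array([np.cos(y),np.sin(y),0]); x=x-zz*(x@zz); x/=np.linalg.norm(x); R=np.column_stack([x,np.cross(zz,x),zz])
p=np.array([.4024,.1958,.2141])
Rw=R@Rtc; pw=R@ptc+p
c2=dict(c); c2['rvec']=cv2.Rodrigues(Rw.T)[0]; c2['tvec']=-Rw.T@pw
print('tin top',at(c2,(257,159),.078)*1000)
C=[at(c2,q,.034)*1000 for q in [(226,126),(284.5,125),(284,183.5),(228,184)]]; print(np.round(C,1),np.mean(C,0))
print('plate front',at(c2,(252,121),.098)*1000)
E
python3 -c "
import cv2;i=cv2.imread('pics/w27.png');cv2.imwrite('pics/w27z.png',cv2.resize(i[80:200,180:340],None,fx=5,fy=5,interpolation=cv2.INTER_CUBIC))"
```

```text
cam in tool [   1.5160715   -73.99934453 -161.7602399 ]
tin top [419.62258403 202.64009775  78.        ]
[[438.5 242.8  34. ]
 [454.1 181.8  34. ]
 [391.  166.   34. ]
 [375.4 227.4  34. ]] [414.73464936 204.50704623  34.        ]
plate front [455.17410069 214.87203344  98.        ]
```

>>> send_rows:
  motion:
    - [[0,1,-6],0]
    - [[0,1,-12],0]
    - [[0,1,-16],0]
    - [[0,1,-16],0]
    - [[0,1,-16],0]

```text
time_s: 58.52
position: [0.4176, 0.2018, 0.1751]
tcp_rot: [[0.209, -0.974, 0.091], [-0.977, -0.213, -0.025], [0.044, -0.083, -0.996]]
force: [0.2, -0.5, -0.9]
opening: 0.568
```

```bash
python3 -c "
from h import *
settle(4)
c=capture('wrist');cv2.imwrite('pics/w41.png',c['image'])
c=capture('scene');crop(c,'s41',180,140,300,230,6.5)"
```

```text
t 58.7167 p [416.8 201.6 174. ] yaw x -77.89 R22 -0.99568 F [ 0.2  1.1 -1.4] op 0.568
tilt [0.0893, -0.0255]
```

```bash
python3 -c "
from h import *
s=capture('scene')
o,d=ray(s,(190+245/7,150+215/7))
print('plate left at z.098',at(s,(190+245/7,150+215/7),.098), at(s,(190+432/7,150+222/7),.098))
for yy in (.19,.2,.21):
  o,d=ray(s,(190+235/7,150+250/7)); print('tin right edge',o+d*(yy-o[1])/d[1])
print(proj(s,[[.45,.228,.098],[.56,.228,.098]]), (190+245/7,150+215/7),(190+432/7,150+222/7))
"
```

```text
plate left at z.098 [0.450268   0.22392547 0.098     ] [0.55654679 0.20570781 0.098     ]
tin right edge [0.4440497  0.19       0.09211879]
tin right edge [0.44396729 0.2        0.08737876]
tin right edge [0.44388487 0.21       0.08263873]
[[224.92212791 180.29163351]
 [252.23870452 179.35704053]] (225.0, 180.71428571428572) (251.71428571428572, 181.71428571428572)
```

```bash
python3 -c "
from h import *
st();go([.430,-.075,.175],-77)"
```

```text
t 58.8667 p [415.  201.2 172.3] yaw x -77.87 R22 -0.99611 F [ 0.2  0.6 -1.2] op 0.565
shift [273.1  43.9   5.9] turn about tool z rad -0.0153 (or other way 3.1263)
```

>>> send_rows:
  motion:
    - [[15,2,0],0]
    - [[25,4,0],0]
    - [[30,5,0],0]
    - [[32,5,0],0]
    - [[32,5,0],0]

```text
time_s: 59.28
position: [0.4223, 0.0664, 0.1723]
tcp_rot: [[0.222, -0.972, 0.079], [-0.974, -0.224, -0.024], [0.041, -0.071, -0.997]]
force: [1.4, -0.5, -0.9]
opening: 0.564
```

>>> send_rows:
  motion:
    - [[32,5,0],0]
    - [[32,5,0],0]
    - [[30,5,0],0]
    - [[25,4,0],0]
    - [[12,2,0],0]

```text
time_s: 59.7
position: [0.4302, -0.0756, 0.1722]
tcp_rot: [[0.219, -0.973, 0.074], [-0.975, -0.222, -0.024], [0.04, -0.066, -0.997]]
force: [0.8, 0.0, -1.7]
opening: 0.567
```

```bash
python3 -c "
from h import *
settle(4);go([.430,-.075,.06],-77)"
```

```text
t 59.9 p [428.9 -72.2 172. ] yaw x -77.23 R22 -0.99721 F [ 0.5  0.5 -0.5] op 0.569
tilt [0.0713, -0.022]
shift [ -1.2   6.8 111.9] turn about tool z rad -0.0040 (or other way 3.1376)
```

>>> send_rows:
  motion:
    - [[-0.8,1.2,20],0]
    - [[-0.8,1.2,22],0]
    - [[-0.8,1.2,22],0]
    - [[-0.8,1.2,22],0]
    - [[-0.8,1.2,20],0]

```text
time_s: 60.32
position: [0.4324, -0.0671, 0.0654]
tcp_rot: [[0.228, -0.97, 0.081], [-0.973, -0.231, -0.024], [0.042, -0.073, -0.996]]
force: [-0.2, 0.4, -0.8]
opening: 0.566
```

```bash
python3 -c "
from h import *
settle(5);c=capture('scene');crop(c,'s42',190,170,310,266,6.5)"
```

```text
t 60.5667 p [433.  -68.   66.9] yaw x -76.83 R22 -0.99638 F [ 0.5  0.7 -0.7] op 0.566
tilt [0.0813, -0.0249]
```

>>> send_rows:
  motion:
    - [[0,0.3,6],0]
    - [[0,0.3,6],0]
    - [[0,0.3,6],0]
    - [[0,0.3,6],0]
    - [[0,0,3],0]

```text
time_s: 61.03
position: [0.4381, -0.0706, 0.0428]
tcp_rot: [[0.227, -0.969, 0.093], [-0.972, -0.231, -0.03], [0.051, -0.084, -0.995]]
force: [0.2, 0.1, -0.9]
opening: 0.565
```

```bash
python3 -c "
from h import *
settle(4)
s=bot.read_state();print(s['force'])"
```

```text
t 61.2333 p [437.9 -70.5  43.1] yaw x -76.84 R22 -0.99521 F [ 0.2 -0.5 -0.9] op 0.571
tilt [0.093, -0.03]
[ 0.18638434 -0.45541831 -0.91027248]
```

>>> send_rows:
  motion:
    - [[0,-1,3],0]
    - [[0,-3,3],0]
    - [[0,-5,3],0]
    - [[0,-6,2],0]
    - [[0,-6,2],0]

```text
time_s: 61.65
position: [0.4598, -0.0657, 0.0314]
tcp_rot: [[0.226, -0.97, 0.091], [-0.973, -0.23, -0.03], [0.05, -0.082, -0.995]]
force: [-5.3, -4.3, 9.3]
opening: 0.563
```

```bash
python3 -c "
from h import *
settle(2);c=capture('scene');crop(c,'s43',190,170,310,266,6.5)"
```

```text
t 61.75 p [460.9 -65.8  31.6] yaw x -76.87 R22 -0.99515 F [-0.4 -0.5  1.4] op 0.567
tilt [0.0936, -0.0303]
```

>>> send_rows:
  motion:
    - [[0,-7,2],0]
    - [[0,-7,1.5],0]
    - [[0,-7,1.5],0]
    - [[0,-7,1.5],0]
    - [[0,-7,1.5],0]

```text
time_s: 62.22
position: [0.4864, -0.0561, 0.0272]
tcp_rot: [[0.231, -0.97, 0.074], [-0.972, -0.234, -0.026], [0.043, -0.066, -0.997]]
force: [-4.8, -2.4, 5.7]
opening: 0.563
```

```bash
python3 -c "
from h import *
settle(2);c=capture('scene');crop(c,'s44',190,170,310,266,6.5)"
```

```text
t 62.3167 p [487.6 -55.9  27.2] yaw x -76.63 R22 -0.99674 F [-2.5  0.6  5.7] op 0.57
tilt [0.0762, -0.0265]
```

>>> send_rows:
  motion:
    - [[3,-7,1.5],0]
    - [[3,-7,1.5],0]
    - [[3,-6,1.5],0]
    - [[2,-4,1.5],0]
    - [[0,0,1.5],0]

```text
time_s: 62.78
position: [0.5009, -0.0556, 0.0225]
tcp_rot: [[0.232, -0.971, 0.048], [-0.972, -0.233, -0.017], [0.027, -0.042, -0.999]]
force: [0.8, 0.1, 17.8]
opening: 0.565
```

```bash
python3 -c "
from h import *
settle(2);c=capture('scene');crop(c,'s45',190,170,310,266,6.5)"
```

```text
t 62.8833 p [500.8 -55.6  22.7] yaw x -76.55 R22 -0.99871 F [-1.4  0.8 11. ] op 0.566
tilt [0.0479, -0.0168]
```

>>> send_rows:
  motion:
    - [[0,0,0],0]
    - [[0,0,0],0]
    - [[0,0,0],0]
    - [[0,0,0],0]
    - [[0,0,0],0]
  gripper: 0.2

```text
time_s: 63.35
position: [0.5021, -0.0554, 0.0235]
tcp_rot: [[0.232, -0.971, 0.051], [-0.972, -0.233, -0.018], [0.029, -0.045, -0.999]]
force: [-1.5, 1.0, 0.2]
opening: 0.781
```

```bash
python3 -c "
from h import *
settle(4);c=capture('scene');crop(c,'s46',190,170,310,266,6.5)"
```

```text
t 63.55 p [502.  -55.4  23.5] yaw x -76.57 R22 -0.99857 F [ 0.2 -0.   0.3] op 0.798
tilt [0.0505, -0.0175]
```

>>> send_rows:
  motion:
    - [[0.3,-0.5,-10],0]
    - [[0.3,-0.7,-16],0]
    - [[0.3,0,-20],0]
    - [[0,5,-25],0]
    - [[0,10,-25],0]

```text
time_s: 64.02
position: [0.4822, -0.0572, 0.1193]
tcp_rot: [[0.233, -0.972, 0.041], [-0.972, -0.233, -0.014], [0.023, -0.037, -0.999]]
force: [-0.3, -0.3, 0.1]
opening: 0.801
```

>>> send_rows:
  motion:
    - [[0,14,-20],0]
    - [[0,14,-15],0]
    - [[0,14,0],0]
    - [[0,10,0],0]
    - [[0,5,0],0]
  gripper: 0

```text
time_s: 64.43
position: [0.4253, -0.0712, 0.1619]
tcp_rot: [[0.234, -0.971, 0.055], [-0.972, -0.235, -0.02], [0.032, -0.049, -0.998]]
force: [-0.8, 0.3, -0.3]
opening: 0.985
```

```bash
python3 -c "
from h import *
settle(4);c=capture('scene');crop(c,'s47',190,170,310,266,6.5)
c=capture('wrist');cv2.imwrite('pics/w47.png',c['image'])"
```

```text
t 64.6333 p [426.9 -71.3 161. ] yaw x -76.49 R22 -0.99829 F [0.4 1.  0.3] op 0.994
tilt [0.0551, -0.0196]
```

```bash
python3 -c "
from h import *
c=capture('wrist');s=capture('scene');t=capture('top')
crop(t,'t47',250,150,420,270,4.5)
a=(190+316/6.5,170+352/6.5)
print('w',at(c,(256,113),.06),'tri',tri([(c,(256,113)),(s,a)]), 'scene',at(s,a,.06))
print([(q['xy'],q['p']) for q in recognise('top','tin_1')])"
```

```text
w [ 0.49523769 -0.05877706  0.06      ] tri (array([ 0.49455207, -0.05882709,  0.05759425]), [np.float64(0.0007280834398831857), np.float64(0.0007280834398831443)]) scene [ 0.49372607 -0.0630257   0.06      ]
[([304.2, 213.2], 0.68), ([229.9, 231.1], 0.39)]
```

```bash
python3 -c "
from h import *
t=capture('top')
print(at(t,(250+247/4.5,150+278/4.5),.06), at(t,(250+171/4.5,150+300/4.5),.01))
go([.4935,-.0597,.09],-77)"
```

```text
[ 0.49336841 -0.0593836   0.06      ] [ 0.47545928 -0.0013883   0.01      ]
shift [  2.3 -64.   74.2] turn about tool z rad 0.0098 (or other way -3.1318)
```

>>> send_rows:
  motion:
    - [[0.5,-11,6],0]
    - [[0.5,-13,10],0]
    - [[0.5,-13,12],0]
    - [[0.5,-13,14],0]
    - [[0.5,-12,14],0]
  gripper: 0.12

```text
time_s: 65.4
position: [0.4959, -0.0595, 0.1068]
tcp_rot: [[0.232, -0.971, 0.06], [-0.972, -0.234, -0.021], [0.034, -0.053, -0.998]]
force: [0.4, 0.3, 0.6]
opening: 0.884
```

```bash
python3 -c "
from h import *
settle(5);go([.494,-.0593,.027],-77)
c=capture('wrist');cv2.imwrite('pics/w48.png',c['image'])"
```

```text
t 65.65 p [493.3 -59.4 107.5] yaw x -76.55 R22 -0.99818 F [-0.7 -0.3  0.1] op 0.878
tilt [0.0567, -0.0203]
shift [-2.6  3.4 80.4] turn about tool z rad 0.0078 (or other way -3.1338)
```

>>> send_rows:
  motion:
    - [[-0.5,0.8,10],0]
    - [[-0.5,0.8,12],0]
    - [[-0.5,0.8,12],0]
    - [[-0.5,0.8,12],0]
    - [[-0.5,0.8,12],0]

```text
time_s: 66.12
position: [0.4932, -0.0609, 0.055]
tcp_rot: [[0.23, -0.971, 0.069], [-0.972, -0.232, -0.025], [0.04, -0.061, -0.997]]
force: [0.0, 0.3, -0.7]
opening: 0.883
```

```bash
python3 -c "
from h import *
settle(5);go([.494,-.0593,.027],-77)
c=capture('wrist');X=at(c,(252,238),.06)
cv2.imwrite('pics/w49.png',c['image'])"
```

```text
t 66.3667 p [493.6 -60.9  55.3] yaw x -76.69 R22 -0.99733 F [ 0.1 -0.4  0.8] op 0.883
tilt [0.0687, -0.0249]
shift [-2.6  1.  28.2] turn about tool z rad 0.0055 (or other way -3.1361)
```

>>> send_rows:
  motion:
    - [[-0.7,0.3,6],0]
    - [[-0.7,0.3,6],0]
    - [[-0.5,0.3,6],0]
    - [[-0.4,0.3,6],0]
    - [[-0.3,0.3,4],0]

```text
time_s: 66.83
position: [0.496, -0.0601, 0.028]
tcp_rot: [[0.23, -0.97, 0.076], [-0.972, -0.232, -0.028], [0.044, -0.068, -0.997]]
force: [0.5, 0.1, 0.6]
opening: 0.883
```

```bash
python3 -c "
from h import *
settle(5);go([.494,-.0593,.027],-77)"
```

```text
t 67.0833 p [496.1 -60.2  28.7] yaw x -76.7 R22 -0.9967 F [ 0.2  0.8 -0.4] op 0.88
tilt [0.0764, -0.0277]
shift [-1.4  2.   1.5] turn about tool z rad 0.0053 (or other way -3.1363)
```

>>> send_rows:
  motion:
    - [[0,0,0],0]
    - [[0,0,0],0]
    - [[0,0,0],0]
    - [[0,0,0],0]
    - [[0,0,0],0]
  gripper: 1

```text
time_s: 67.5
position: [0.4966, -0.0603, 0.0295]
tcp_rot: [[0.23, -0.97, 0.078], [-0.972, -0.232, -0.028], [0.045, -0.069, -0.997]]
force: [-0.0, 0.5, -0.5]
opening: 0.586
```

```bash
python3 -c "
from h import *
settle(6);s=settle(2);print(s['tcp_rot'].round(4).tolist())
c=capture('wrist');cv2.imwrite('pics/w50.png',c['image'])
c=capture('scene');crop(c,'s50',190,170,310,266,6.5)"
```

```text
t 67.8 p [496.6 -60.4  29.4] yaw x -76.7 R22 -0.99657 F [-0.2  0.2  0.4] op 0.573
tilt [0.0778, -0.0281]
t 67.9 p [496.6 -60.4  29.4] yaw x -76.7 R22 -0.99658 F [-0.   0.8  1.3] op 0.573
tilt [0.0777, -0.0281]
[[0.2298, -0.9701, 0.0777], [-0.9722, -0.2325, -0.0281], [0.0454, -0.0691, -0.9966]]
```

```bash
cat >> h.py <<'E'
def tinoff2(bay=(.411,.2033)):
    Rg=np.array([[0.2298, -0.9701, 0.0777], [-0.9722, -0.2325, -0.0281], [0.0454, -0.0691, -0.9966]])
    v=Rg.T@np.array([-.0026,.0005,-.0294])
    s=bot.read_state(); R=s['tcp_rot']; w=R@v
    tb=s['position']+w; print('tin bottom',(tb*1000).round(1),'needs dxy',np.round((np.array(bay)-tb[:2])*1000,1),'lean',np.round((R@Rg.T@np.array([0,0,1]))[:2],3))
    d=R.T@np.array([bay[0]-tb[0],bay[1]-tb[1],0]); print('tool shift',np.round(d*1000,1),'down 10mm =',np.round(R.T@np.array([0,0,-10]),2))
E
python3 -c "
from h import *
tinoff2()"
```

```text
tin bottom [494.  -59.9   0. ] needs dxy [-83.  263.2] lean [-0. -0.]
tool shift [-274.9   19.4  -13.9] down 10mm = [-0.45  0.69  9.97]
```

>>> send_rows:
  motion:
    - [[0.4,-0.6,-10],0]
    - [[0.6,-1,-16],0]
    - [[0.8,-1.2,-22],0]
    - [[0.8,-1.2,-24],0]
    - [[0.8,-1.2,-24],0]

```text
time_s: 68.42
position: [0.491, -0.0587, 0.1255]
tcp_rot: [[0.23, -0.971, 0.064], [-0.972, -0.232, -0.024], [0.038, -0.057, -0.998]]
force: [0.9, -0.3, -1.5]
opening: 0.575
```

>>> send_rows:
  motion:
    - [[0.5,2,-18],0]
    - [[0,5,-14],0]
    - [[0,8,-8],0]
    - [[0,8,0],0]
    - [[0,5,0],0]

```text
time_s: 68.83
position: [0.4638, -0.0658, 0.1738]
tcp_rot: [[0.231, -0.97, 0.079], [-0.972, -0.234, -0.029], [0.047, -0.07, -0.996]]
force: [-1.2, 0.1, -1.2]
opening: 0.574
```

```bash
python3 -c "
from h import *
settle(3)
tinoff2()"
```

```text
t 68.9833 p [463.9 -65.7 172.8] yaw x -76.68 R22 -0.99659 F [ 0.2 -0.4 -0.9] op 0.57
tilt [0.0775, -0.0282]
tin bottom [461.3 -65.2 143.4] needs dxy [-50.3 268.5] lean [0. 0.]
tool shift [-272.6  -13.7  -11.5] down 10mm = [-0.45  0.69  9.97]
```

>>> send_rows:
  motion:
    - [[-10,-0.5,0],0]
    - [[-20,-1,-1],0]
    - [[-28,-1.5,-1],0]
    - [[-28,-1.5,-1],0]
    - [[-28,-1.5,-1],0]

```text
time_s: 69.4
position: [0.4457, 0.0471, 0.1688]
tcp_rot: [[0.219, -0.973, 0.076], [-0.975, -0.221, -0.029], [0.045, -0.068, -0.997]]
force: [0.5, -0.0, -0.5]
opening: 0.569
```

>>> send_rows:
  motion:
    - [[-28,-1.5,-1],0]
    - [[-28,-1.5,-1],0]
    - [[-28,-1.5,-1],0]
    - [[-20,-1,-1],0]
    - [[-10,-0.5,0],0]

```text
time_s: 69.82
position: [0.4213, 0.1706, 0.1641]
tcp_rot: [[0.221, -0.973, 0.068], [-0.974, -0.223, -0.027], [0.042, -0.06, -0.997]]
force: [0.0, -1.1, -1.0]
opening: 0.572
```

```bash
python3 -c "
from h import *
settle(3)
tinoff2()"
```

```text
t 69.9667 p [421.7 168.9 164.1] yaw x -77.19 R22 -0.99732 F [ 0.2  0.4 -0.1] op 0.57
tilt [0.0676, -0.028]
tin bottom [418.8 169.5 134.7] needs dxy [-7.8 33.8] lean [ 0.01  -0.001]
tool shift [-34.7   0.1  -1.5] down 10mm = [-0.42  0.6   9.97]
```

>>> send_rows:
  motion:
    - [[-5,0,0],0]
    - [[-9,0,0],0]
    - [[-10,0,0],0]
    - [[-8,0,0],0]
    - [[-4,0,0],0]

```text
time_s: 70.38
position: [0.4141, 0.2037, 0.1613]
tcp_rot: [[0.215, -0.975, 0.066], [-0.976, -0.217, -0.029], [0.043, -0.058, -0.997]]
force: [0.4, 0.6, -0.9]
opening: 0.57
```

```bash
python3 -c "
from h import *
settle(5)
tinoff2()
c=capture('wrist');cv2.imwrite('pics/w51.png',c['image'])
zb=bot.read_state()['position'][2]-.0295
print('far bottom',at(c,(257,188),zb))"
```

```text
t 70.6333 p [414.3 203.  161.5] yaw x -77.57 R22 -0.9974 F [-0.2 -0.2 -1.4] op 0.574
tilt [0.0658, -0.0294]
tin bottom [411.4 203.5 132.1] needs dxy [-0.4 -0.2] lean [0.012 0.   ]
tool shift [ 0.2  0.4 -0. ] down 10mm = [-0.43  0.58  9.97]
far bottom [0.43618741 0.2050726  0.13200093]
```

>>> send_rows:
  motion:
    - [[-0.6,0.5,7],0]
    - [[-0.6,0.5,8],0]
    - [[-0.5,0.5,8],0]
    - [[-0.4,0.5,8],0]
    - [[-0.4,0.5,7],0]

```text
time_s: 71.1
position: [0.4154, 0.203, 0.1212]
tcp_rot: [[0.212, -0.975, 0.069], [-0.976, -0.215, -0.029], [0.043, -0.062, -0.997]]
force: [0.2, -0.3, -1.2]
opening: 0.569
```

```bash
python3 -c "
from h import *
settle(5)
tinoff2((.411,.204))"
```

```text
t 71.35 p [415.7 203.2 122.3] yaw x -77.71 R22 -0.99713 F [ 1.3  0.6 -1.3] op 0.572
tilt [0.0701, -0.0285]
tin bottom [412.9 203.8  92.9] needs dxy [-1.9  0.2] lean [ 0.007 -0.001]
tool shift [-0.6  1.8 -0.1] down 10mm = [-0.43  0.62  9.97]
```

>>> send_rows:
  motion:
    - [[-0.3,1.2,3],0]
    - [[-0.3,1.0,5],0]
    - [[-0.3,0.6,6],0]
    - [[-0.3,0.5,6],0]
    - [[-0.3,0.5,5],0]

```text
time_s: 71.77
position: [0.4153, 0.2038, 0.0971]
tcp_rot: [[0.213, -0.974, 0.077], [-0.976, -0.215, -0.027], [0.043, -0.069, -0.997]]
force: [0.4, 0.3, -1.1]
opening: 0.571
```

```bash
python3 -c "
from h import *
settle(5)
tinoff2((.411,.204))
c=capture('scene');crop(c,'s52',190,150,300,230,7)"
```

```text
t 72.0167 p [415.5 203.8  97.6] yaw x -77.7 R22 -0.99671 F [-0.7  0.7 -0.9] op 0.575
tilt [0.0764, -0.0269]
tin bottom [412.9 204.5  68.2] needs dxy [-1.9 -0.5] lean [ 0.001 -0.003]
tool shift [ 0.1  1.9 -0.1] down 10mm = [-0.43  0.69  9.97]
```

>>> send_rows:
  motion:
    - [[-0.2,0.9,6],0]
    - [[-0.2,0.9,8],0]
    - [[-0.2,0.8,8],0]
    - [[-0.2,0.6,8],0]
    - [[-0.2,0.5,7],0]

```text
time_s: 72.48
position: [0.4165, 0.2035, 0.0593]
tcp_rot: [[0.213, -0.974, 0.082], [-0.976, -0.215, -0.025], [0.042, -0.075, -0.996]]
force: [0.6, -0.7, 0.0]
opening: 0.57
```

```bash
python3 -c "
from h import *
settle(5)
tinoff2((.412,.204))
c=capture('wrist');crop(c,'w53',170,100,350,300,4)
c=capture('scene');crop(c,'s53',190,150,300,230,7)"
```

```text
t 72.7333 p [416.7 203.6  60.2] yaw x -77.71 R22 -0.99625 F [-0.6  1.   0.1] op 0.571
tilt [0.0827, -0.0253]
tin bottom [414.3 204.3  30.8] needs dxy [-2.3 -0.3] lean [-0.006 -0.004]
tool shift [-0.2  2.3 -0.2] down 10mm = [-0.42  0.75  9.96]
```

>>> send_rows:
  motion:
    - [[0,0,-2],0]
    - [[-0.5,0,-2],0]
    - [[-1.2,0,-1],0]
    - [[-1.2,0,0],0]
    - [[-0.8,0,0],0]

```text
time_s: 73.25
position: [0.4166, 0.208, 0.0675]
tcp_rot: [[0.212, -0.973, 0.087], [-0.976, -0.215, -0.024], [0.042, -0.08, -0.996]]
force: [-0.2, -0.1, -0.8]
opening: 0.574
```

```bash
cat h.py | tail -60; python3 - <<'E'
from h import *
settle(3)
c=capture("wrist"); crop(c,"w54",120,180,400,384,2.8)
E
```

```text
import numpy as np, cv2
from rig import bot, capture, recognise, place_of
def ray(c,px):
    K=np.array([[c["fx"],0,c["cx"]],[0,c["fy"],c["cy"]],[0,0,1]])
    u=cv2.undistortPoints(np.array([[px]],float),K,np.array(c["dist_coeffs"]))[0,0]
    R=cv2.Rodrigues(np.array(c["rvec"],float))[0]; t=np.array(c["tvec"],float)
    return -R.T@t, R.T@np.array([u[0],u[1],1.])
def at(c,px,z):
    o,d=ray(c,px); return o+d*(z-o[2])/d[2]
def tri(obs):
    A=np.zeros((3,3));b=np.zeros(3)
    for c,px in obs:
        o,d=ray(c,px); d=d/np.linalg.norm(d); P=np.eye(3)-np.outer(d,d); A+=P;b+=P@o
    x=np.linalg.solve(A,b)
    res=[np.linalg.norm((np.eye(3)-np.outer(ray(c,p)[1],ray(c,p)[1])/np.dot(ray(c,p)[1],ray(c,p)[1]))@(x-ray(c,p)[0])) for c,p in obs]
    return x,res
def proj(c,X):
    K=np.array([[c["fx"],0,c["cx"]],[0,c["fy"],c["cy"]],[0,0,1]])
    return cv2.projectPoints(np.array(X,float).reshape(-1,3),np.array(c["rvec"],float),np.array(c["tvec"],float),K,np.array(c["dist_coeffs"]))[0][:,0]
def crop(c,name,x0,y0,x1,y1,s):
    cv2.imwrite("pics/"+name+".png",cv2.resize(c["image"][y0:y1,x0:x1],None
[... 1897 characters left out ...]
00,1),'down 10mm =',np.round(s['tcp_rot'].T@np.array([0,0,-10]),2))
def tinoff2(bay=(.411,.2033)):
    Rg=np.array([[0.2298, -0.9701, 0.0777], [-0.9722, -0.2325, -0.0281], [0.0454, -0.0691, -0.9966]])
    v=Rg.T@np.array([-.0026,.0005,-.0294])
    s=bot.read_state(); R=s['tcp_rot']; w=R@v
    tb=s['position']+w; print('tin bottom',(tb*1000).round(1),'needs dxy',np.round((np.array(bay)-tb[:2])*1000,1),'lean',np.round((R@Rg.T@np.array([0,0,1]))[:2],3))
    d=R.T@np.array([bay[0]-tb[0],bay[1]-tb[1],0]); print('tool shift',np.round(d*1000,1),'down 10mm =',np.round(R.T@np.array([0,0,-10]),2))
t 73.4 p [416.5 207.9  67.2] yaw x -77.72 R22 -0.99595 F [-0.1  1.2 -0.5] op 0.571
tilt [0.0866, -0.0243]
```

View pics/w54.png

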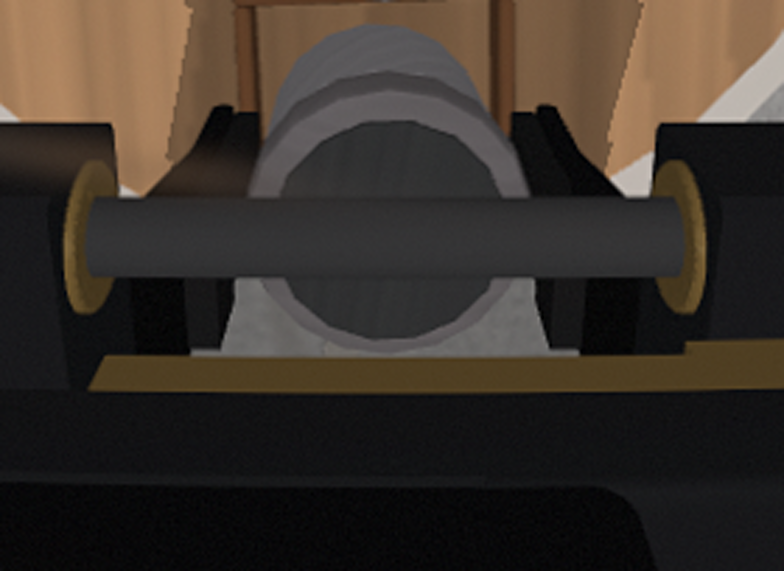

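The tray's side walls show at columns 258 and 490, and the tin body runs from about 270 to 490. It is nearly centred, so I'm lowering it.

>>> send_rows:
  motion:
    - [[-0.3,0.2,3],0]
    - [[-0.3,0.3,4],0]
    - [[-0.3,0.3,4],0]
    - [[-0.2,0.3,3],0]
    - [[0,0.2,2],0]

```text
time_s: 73.87
position: [0.4164, 0.2082, 0.0494]
tcp_rot: [[0.212, -0.973, 0.087], [-0.976, -0.215, -0.024], [0.042, -0.079, -0.996]]
force: [-0.4, 0.6, 0.1]
opening: 0.571
```

```bash
python3 - <<'E'
from h import *
settle(3); tinoff2((.4135,.204))
c=capture("wrist"); crop(c,"w55",120,180,400,384,2.8)
E
```

```text
t 74.0167 p [416.4 208.2  49.7] yaw x -77.73 R22 -0.99596 F [-0.3 -0.7 -0.9] op 0.571
tilt [0.0865, -0.0243]
tin bottom [414.1 208.9  20.3] needs dxy [-0.6 -4.9] lean [-0.009 -0.005]
tool shift [4.7 1.6 0.1] down 10mm = [-0.42  0.79  9.96]
```

View pics/w55.png

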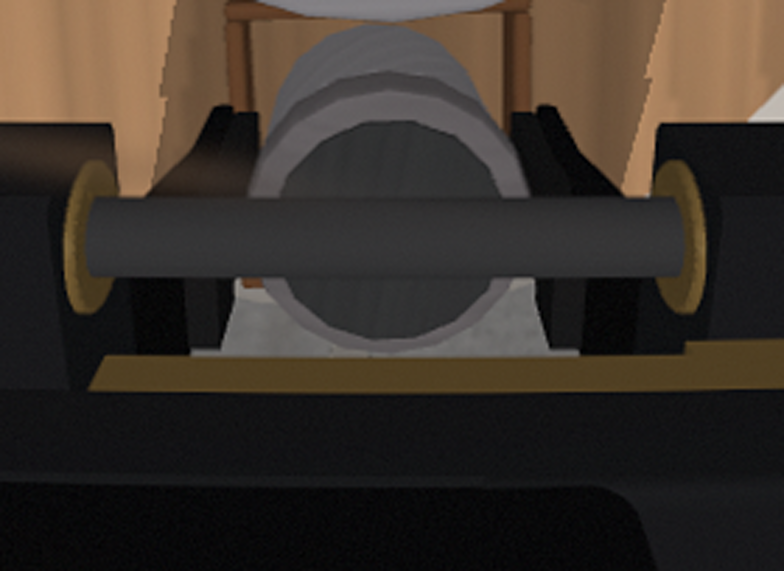

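The tin is inside the tray and centred (walls at columns 250 and 504, tin 272 to 486). I'm lowering it the last 2 mm and letting go.

>>> send_rows:
  motion:
    - [[0,0,0.6],0]
    - [[0,0.1,0.8],0]
    - [[0,0.1,0.8],0]
    - [[0,0,0.4],0]
    - [[0,0,0],0]

```text
time_s: 74.48
position: [0.4172, 0.2083, 0.0477]
tcp_rot: [[0.212, -0.973, 0.089], [-0.976, -0.215, -0.024], [0.042, -0.081, -0.996]]
force: [1.0, 0.2, -0.5]
opening: 0.568
```

>>> send_rows:
  motion:
    - [[0,0,0],0]
    - [[0,0,0],0]
    - [[0,0,0],0]
    - [[0,0,0],0]
    - [[0,0,0],0]
  gripper: 0.15

```text
time_s: 74.9
position: [0.4177, 0.2084, 0.0481]
tcp_rot: [[0.212, -0.973, 0.09], [-0.976, -0.215, -0.023], [0.042, -0.083, -0.996]]
force: [-0.5, 0.2, 0.1]
opening: 0.818
```

```bash
python3 - <<'E'
from h import *
settle(7)
c=capture("wrist"); crop(c,"w56",120,180,400,384,2.8)
E
```

```text
t 75.25 p [417.6 208.4  48.1] yaw x -77.74 R22 -0.99569 F [ 0.6 -0.2  0.2] op 0.849
tilt [0.0897, -0.0235]
```

View pics/w56.png

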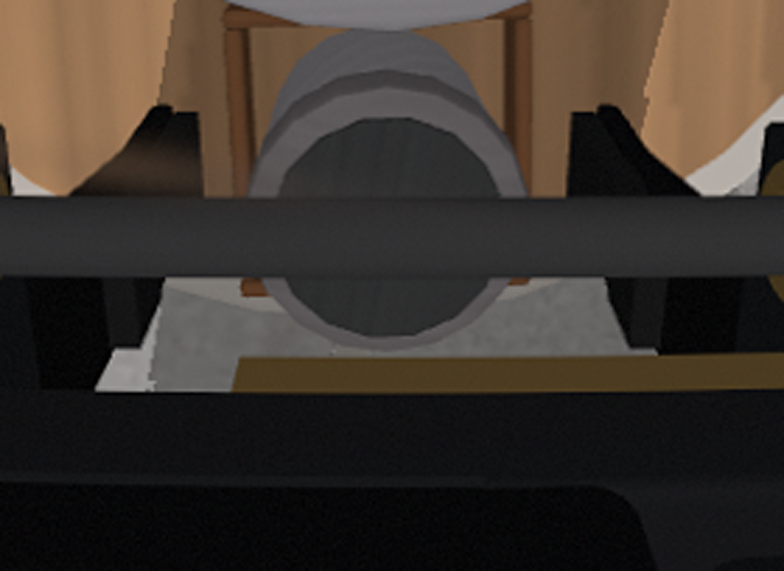

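The tin stands upright and free in the tray. I'm backing off and rising.

>>> send_rows:
  motion:
    - [[0,1.5,-1],0]
    - [[0,2.5,-5],0]
    - [[0,2,-12],0]
    - [[0,0,-18],0]
    - [[0,0,-20],0]

```text
time_s: 75.72
position: [0.4029, 0.2072, 0.1021]
tcp_rot: [[0.212, -0.974, 0.08], [-0.976, -0.215, -0.026], [0.043, -0.072, -0.996]]
force: [0.5, -0.6, -0.4]
opening: 0.85
```

>>> send_rows:
  motion:
    - [[0,0,-22],0]
    - [[0,0,-22],0]
    - [[0,0,-18],0]
    - [[0,0,-10],0]
    - [[0,0,-4],0]
  gripper: 0

```text
time_s: 76.13
position: [0.3942, 0.2092, 0.185]
tcp_rot: [[0.212, -0.974, 0.082], [-0.976, -0.215, -0.025], [0.042, -0.075, -0.996]]
force: [0.3, 0.6, 0.9]
opening: 0.994
```

```bash
python3 - <<'E'
from h import *
settle(2)
c=capture("scene"); cv2.imwrite("pics/s57.png",c["image"])
print(place_of("scene","knob_grip")[:2])
c2=capture("top"); cv2.imwrite("pics/t57.png",c2["image"])
k=place_of("top","knob_grip")[:2];print(k)
for q in k: print(at(c2,q["xy"],.139))
go([.544,.2076,.18],-78)
E
```

```text
t 76.2333 p [394.2 209.1 184.1] yaw x -77.72 R22 -0.99638 F [ 0.5  1.4 -0.2] op 0.996
tilt [0.0812, -0.0252]
[{'xy': [238.5, 199.3], 'p': 0.65}, {'xy': [244.2, 168.4], 'p': 0.55}]
[{'xy': [280.8, 223.3], 'p': 0.58}, {'xy': [227.0, 199.1], 'p': 0.46}]
[0.45290174 0.0309118  0.139     ]
[0.53468877 0.21516122 0.139     ]
shift [  33.  -146.3   13.7] turn about tool z rad 0.0046 (or other way -3.1369)
```

View pics/s57.png

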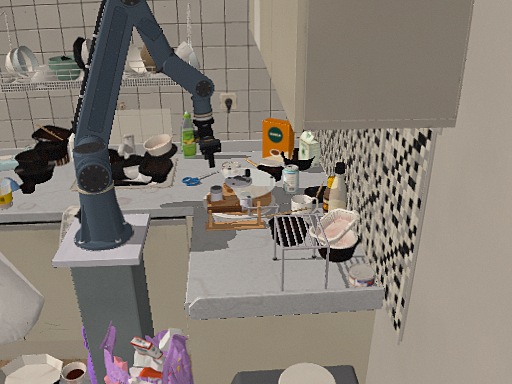

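View pics/t57.png

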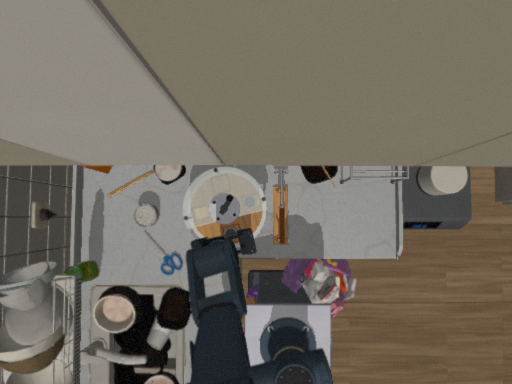

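```bash
python3 - <<'E'
from h import *
c=capture("scene"); a=cv2.resize(c["image"][160:240,195:295],None,fx=4,fy=4,interpolation=cv2.INTER_CUBIC)
c=capture("top"); b=cv2.resize(c["image"][160:250,175:275],None,fx=4,fy=4,interpolation=cv2.INTER_CUBIC)
b=b[:320]
cv2.imwrite("pics/st58.png",np.hstack([a,b]))
for th in (329.4,): 
  X=[.505+.042*np.cos(np.radians(th)),.228+.042*np.sin(np.radians(th)),.139]; print(X,(proj(c,X)-[175,160])*4)
E
```

```text
[np.float64(0.5411511651341656), np.float64(0.20662026053848437), 0.139] [[218.02671469 148.90056628]]
```

View pics/st58.png

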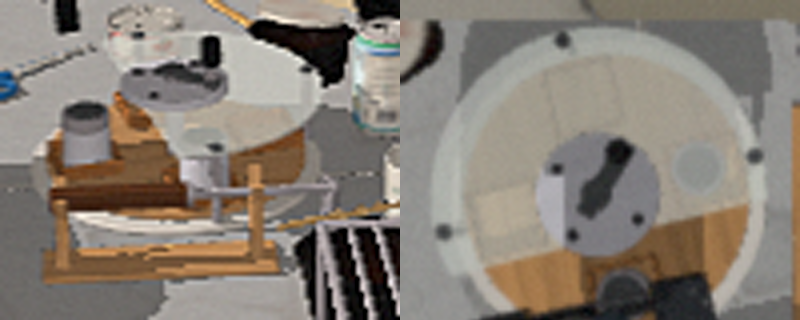

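Both tins stand upright in their bays, and the knob is where I predicted. I'm moving over it now.

>>> send_rows:
  motion:
    - [[3,-10,0],0]
    - [[5,-20,1],0]
    - [[6,-26,2],0]
    - [[6,-28,2],0]
    - [[5,-26,2],0]

```text
time_s: 76.95
position: [0.5042, 0.2067, 0.1795]
tcp_rot: [[0.216, -0.974, 0.063], [-0.976, -0.218, -0.03], [0.043, -0.055, -0.998]]
force: [0.5, -0.4, 0.1]
opening: 1.002
```

>>> send_rows:
  motion:
    - [[4,-18,2],0]
    - [[2,-9,1],0]
    - [[1,-4,0],0]
    - [[0,-1,0],0]
    - [[0,0,0],0]

```text
time_s: 77.37
position: [0.5492, 0.2053, 0.1757]
tcp_rot: [[0.212, -0.975, 0.068], [-0.976, -0.215, -0.029], [0.043, -0.06, -0.997]]
force: [0.3, -0.3, -0.3]
opening: 1.0
```

```bash
python3 - <<'E'
from h import *
settle(4)
go([.544,.2076,.126],-78)
c=capture("wrist"); cv2.imwrite("pics/w59.png",c["image"])
print(proj(c,[.541,.2066,.152]),[r for r in place_of("wrist","knob_grip")[:2]])
E
```

```text
t 77.5667 p [548.  205.6 176.2] yaw x -77.69 R22 -0.99729 F [0.4 0.2 0.6] op 1.001
tilt [0.0675, -0.0293]
shift [-5.   6.4 49.7] turn about tool z rad 0.0053 (or other way -3.1363)
[[249.29972991 233.1407486 ]] [{'xy': [248.9, 226.5], 'p': 0.89}]
```

View pics/w59.png

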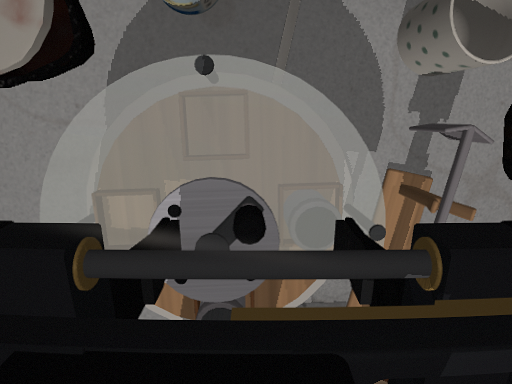

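The knob is at pixel (249, 222), between the open fingers. I'm descending onto it.

>>> send_rows:
  motion:
    - [[-1,1,5],0]
    - [[-1,1.5,11],0]
    - [[-1,1.5,13],0]
    - [[-1,1.5,12],0]
    - [[-1,1,7],0]

```text
time_s: 78.08
position: [0.5442, 0.2089, 0.1289]
tcp_rot: [[0.214, -0.974, 0.075], [-0.976, -0.217, -0.028], [0.043, -0.067, -0.997]]
force: [-0.2, -1.0, -0.3]
opening: 1.001
```

```bash
python3 - <<'E'
from h import *
settle(4)
go([.544,.2076,.1246],-78)
E
```

```text
t 78.2833 p [545.3 209.  130.1] yaw x -77.63 R22 -0.99669 F [ 0.   0.7 -0.5] op 1.002
tilt [0.0765, -0.0274]
shift [0.9 1.9 5.5] turn about tool z rad 0.0065 (or other way -3.1351)
```

>>> send_rows:
  motion:
    - [[0.3,0.4,1],0]
    - [[0.3,0.5,1.5],0]
    - [[0.3,0.5,1.5],0]
    - [[0,0.5,1],0]
    - [[0,0,0.5],0]

```text
time_s: 78.7
position: [0.5463, 0.2079, 0.1271]
tcp_rot: [[0.214, -0.973, 0.083], [-0.976, -0.217, -0.026], [0.043, -0.075, -0.996]]
force: [0.1, 0.0, -0.8]
opening: 0.998
```

>>> send_rows:
  motion:
    - [[0,0,0],0]
    - [[0,0,0],0]
    - [[0,0,0],0]
    - [[0,0,0],0]
    - [[0,0,0],0]
  gripper: 1

```text
time_s: 79.12
position: [0.5465, 0.2078, 0.1274]
tcp_rot: [[0.214, -0.973, 0.083], [-0.976, -0.216, -0.026], [0.043, -0.076, -0.996]]
force: [-1.0, -0.6, -0.2]
opening: 0.707
```

```bash
python3 - <<'E'
from h import *
settle(8)
E
```

```text
t 79.5167 p [546.5 207.8 127.4] yaw x -77.66 R22 -0.99617 F [-0.2 -0.6  0. ] op 0.341
tilt [0.0834, -0.0261]
```

```bash
python3 - <<'E'
from h import *
settle(6)
E
```

```text
t 79.8167 p [546.  208.2 127.3] yaw x -77.67 R22 -0.99625 F [-2.2  1.7  1.3] op 0.247
tilt [0.0826, -0.0255]
```

>>> send_rows:
  motion:
    - [[0,0,-2],0]
    - [[0.1,-0.2,-4],0]
    - [[0.2,-0.3,-4],0]
    - [[0.2,-0.3,-3],0]
    - [[0.1,-0.2,-2],0]

```text
time_s: 80.23
position: [0.5455, 0.2076, 0.141]
tcp_rot: [[0.214, -0.974, 0.08], [-0.976, -0.216, -0.027], [0.043, -0.073, -0.996]]
force: [-0.1, 1.8, -5.0]
opening: 0.246
```

```bash
python3 - <<'E'
from h import *
settle(3)
arc((.546,.2082),329.4,[3,8,14,20,26, 32,38,44,50,56, 62,68,74,79,83],.1413)
E
```

```text
t 80.3833 p [545.4 207.6 140.9] yaw x -77.65 R22 -0.9964 F [ 1.6  0.2 -4.8] op 0.242
tilt [0.0805, -0.0266]
cur angle 328.305605798734 radius 41.82814615870811
3 [-2.1, -2.1, 0.0]
8 [-2.9, -2.2, 0.0]
14 [-3.7, -2.3, -0.0]
20 [-3.9, -1.9, -0.1]
26 [-4.1, -1.5, -0.1]
32 [-4.3, -1.1, -0.1]
38 [-4.3, -0.6, -0.2]
44 [-4.4, -0.2, -0.2]
50 [-4.4, 0.3, -0.2]
56 [-4.3, 0.7, -0.3]
62 [-4.2, 1.2, -0.3]
68 [-4.1, 1.6, -0.3]
74 [-3.9, 2.0, -0.3]
79 [-3.0, 2.0, -0.3]
83 [-2.3, 1.8, -0.3]
```

The pin is up (the spring reads 4.8 N). Swinging now.

>>> send_rows:
  motion:
    - [[-2,-1.8,0],0]
    - [[-3,-2.2,0],0]
    - [[-3.7,-2.2,0],0]
    - [[-3.9,-1.9,-0.1],0]
    - [[-4.1,-1.5,-0.1],0]

```text
time_s: 80.8
position: [0.5516, 0.2233, 0.14]
tcp_rot: [[0.214, -0.974, 0.078], [-0.976, -0.217, -0.033], [0.049, -0.069, -0.996]]
force: [2.2, -1.8, -5.7]
opening: 0.246
```

```bash
python3 - <<'E'
from h import *
st()
arc((.546,.2082),329.4,[ 32,38,44,50,56, 62,68,74,79,83],.1413)
E
```

```text
t 80.8 p [551.6 223.3 140. ] yaw x -77.63 R22 -0.99637 F [ 2.2 -1.8 -5.7] op 0.246
cur angle 351.46875385694284 radius 42.19791049571268
32 [-7.0, -1.8, -0.4]
38 [-4.3, -0.6, -0.3]
44 [-4.4, -0.2, -0.3]
50 [-4.4, 0.3, -0.4]
56 [-4.3, 0.7, -0.4]
62 [-4.2, 1.2, -0.4]
68 [-4.1, 1.6, -0.4]
74 [-3.9, 2.0, -0.5]
79 [-3.0, 2.0, -0.4]
83 [-2.3, 1.8, -0.4]
```

>>> send_rows:
  motion:
    - [[-4.6,-1.3,-0.3],0]
    - [[-4.6,-0.9,-0.3],0]
    - [[-4.5,-0.5,-0.3],0]
    - [[-4.5,-0.1,-0.3],0]
    - [[-4.5,0.3,-0.3],0]

```text
time_s: 81.22
position: [0.5481, 0.2492, 0.1399]
tcp_rot: [[0.214, -0.974, 0.076], [-0.976, -0.217, -0.033], [0.049, -0.067, -0.997]]
force: [-1.0, -2.4, -5.1]
opening: 0.246
```

```bash
python3 - <<'E'
from h import *
st()
arc((.546,.2082),329.4,[50,56, 62,68,74,79,83,87,90],.1413)
E
```

```text
t 81.2167 p [548.1 249.2 139.9] yaw x -77.61 R22 -0.99657 F [-1.  -2.4 -5.1] op 0.246
cur angle 27.19484389826342 radius 42.97736808825091
50 [5.9, -0.1, 0.1]
56 [-4.3, 0.7, -0.4]
62 [-4.2, 1.2, -0.4]
68 [-4.1, 1.6, -0.5]
74 [-3.9, 2.0, -0.5]
79 [-3.0, 2.0, -0.4]
83 [-2.3, 1.8, -0.4]
87 [-2.2, 1.9, -0.4]
90 [-1.5, 1.5, -0.3]
```

>>> send_rows:
  motion:
    - [[-4.3,1.6,-0.2],0]
    - [[-4.1,1.7,-0.2],0]
    - [[-3.5,1.9,-0.2],0]
    - [[-2.4,1.6,-0.2],0]
    - [[-1.3,1,-0.1],0]

```text
time_s: 81.63
position: [0.5338, 0.2656, 0.1391]
tcp_rot: [[0.216, -0.974, 0.073], [-0.975, -0.219, -0.033], [0.048, -0.064, -0.997]]
force: [0.5, -2.8, -5.4]
opening: 0.245
```

```bash
python3 - <<'E'
from h import *
settle(4)
arc((.546,.2082),329.4,[90],.1400)
c=capture("wrist"); crop(c,"w60",100,150,400,280,2.6)
E
```

```text
t 81.8333 p [534.  265.4 139.1] yaw x -77.54 R22 -0.99682 F [-1.2  0.6 -5.6] op 0.244
tilt [0.0728, -0.0324]
cur angle 56.00519270048148 radius 43.215542983910225
90 [-0.9, 2.6, -1.2]
```

View pics/w60.png

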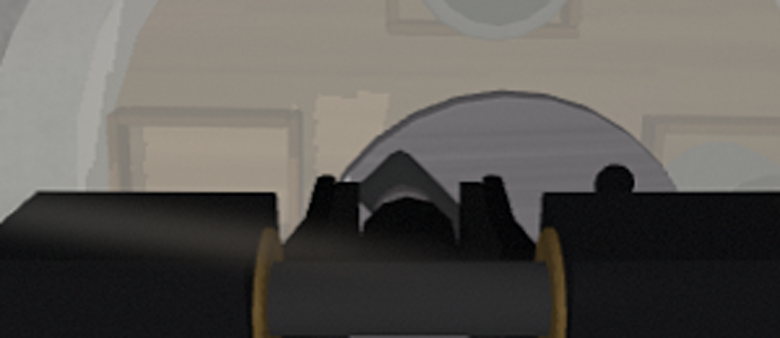

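Both tins are under the cover. About 3.4° of swing remains, which I'll finish while lowering slightly.

>>> send_rows:
  motion:
    - [[-0.3,0.8,0],0]
    - [[-0.4,1.0,0.3],0]
    - [[-0.3,0.9,0.6],0]
    - [[0,0.1,0.8],0]
    - [[0,0,0.8],0]

```text
time_s: 82.3
position: [0.5341, 0.2653, 0.1372]
tcp_rot: [[0.214, -0.974, 0.079], [-0.976, -0.217, -0.031], [0.048, -0.07, -0.996]]
force: [-0.8, -0.6, -5.4]
opening: 0.241
```

```bash
python3 - <<'E'
from h import *
settle(3)
arc((.546,.2082),329.4,[90],.1340)
E
```

```text
t 82.45 p [534.1 265.3 137.1] yaw x -77.62 R22 -0.99642 F [-0.8  0.8 -5.3] op 0.249
tilt [0.0785, -0.0316]
cur angle 55.815396365378724 radius 43.19352367048294
90 [-1.2, 2.9, 2.8]
```

>>> send_rows:
  motion:
    - [[-0.5,1.2,0],0]
    - [[-0.7,2,0],0]
    - [[-0.7,2,0],0]
    - [[-0.4,1,0.3],0]
    - [[0,0.3,0.5],0]

```text
time_s: 82.87
position: [0.5307, 0.2674, 0.1371]
tcp_rot: [[0.214, -0.973, 0.087], [-0.976, -0.217, -0.029], [0.047, -0.079, -0.996]]
force: [-0.0, -0.4, -3.9]
opening: 0.242
```

```bash
python3 - <<'E'
from h import *
settle(3)
arc((.546,.2082),329.4,[90],.1340)
E
```

```text
t 83.0167 p [530.7 267.4 137. ] yaw x -77.65 R22 -0.99581 F [ 0.6  1.1 -4.5] op 0.244
tilt [0.0868, -0.0286]
cur angle 61.13108997401433 radius 43.139418730078134
90 [1.6, 0.0, 3.0]
```

>>> send_rows:
  motion:
    - [[0.3,-0.2,0.5],0]
    - [[0.3,-0.2,1],0]
    - [[0.2,-0.1,1],0]
    - [[0,0,1],0]
    - [[0,0,1],0]

```text
time_s: 83.43
position: [0.5307, 0.2673, 0.1322]
tcp_rot: [[0.213, -0.973, 0.085], [-0.976, -0.216, -0.027], [0.045, -0.077, -0.996]]
force: [0.6, 0.8, -4.0]
opening: 0.241
```

```bash
python3 - <<'E'
from h import *
settle(3)
arc((.546,.2082),329.4,[90],.1340)
E
```

```text
t 83.5833 p [530.7 267.3 132.2] yaw x -77.67 R22 -0.99601 F [ 0.4  1.1 -3.6] op 0.248
tilt [0.0849, -0.0274]
cur angle 61.03764957341341 radius 43.147488722252206
90 [1.7, -0.3, -1.7]
```

The lift is now 4.9 mm, below plate level, and the spring still pulls, so the pin is in the hole. Lowering the rest.

>>> send_rows:
  motion:
    - [[0,0,0.8],0]
    - [[0,0,1.2],0]
    - [[0,0,1.2],0]
    - [[0,0,1],0]
    - [[0,0,0.6],0]

```text
time_s: 84.0
position: [0.5308, 0.2673, 0.1273]
tcp_rot: [[0.213, -0.973, 0.084], [-0.976, -0.216, -0.027], [0.045, -0.077, -0.996]]
force: [-0.3, 1.5, 1.5]
opening: 0.245
```

>>> send_rows:
  motion:
    - [[0,0,0],0]
    - [[0,0,0],0]
    - [[0,0,0],0]
    - [[0,0,0],0]
    - [[0,0,0],0]
  gripper: 0.3

```text
time_s: 84.42
position: [0.5332, 0.2662, 0.1297]
tcp_rot: [[0.215, -0.972, 0.09], [-0.975, -0.218, -0.029], [0.048, -0.081, -0.996]]
force: [0.3, -0.4, -0.3]
opening: 0.537
```

```bash
python3 - <<'E'
from h import *
settle(8)
E
```

```text
t 84.8167 p [532.7 266.3 129.2] yaw x -77.58 R22 -0.99562 F [-0.1 -0.   0.6] op 0.7
tilt [0.0888, -0.0293]
```

Bottomed at 127.3 mm, the same height as at home. Rising and retreating.

>>> send_rows:
  motion:
    - [[0,0,-6],0]
    - [[0,-1,-16],0]
    - [[0,-1,-24],0]
    - [[0,0,-26],0]
    - [[0,0,-24],0]

```text
time_s: 85.23
position: [0.5218, 0.268, 0.2225]
tcp_rot: [[0.215, -0.974, 0.073], [-0.975, -0.218, -0.034], [0.049, -0.064, -0.997]]
force: [0.9, -0.5, -0.3]
opening: 0.706
```

>>> send_rows:
  motion:
    - [[0,12,-12],0]
    - [[0,24,-6],0]
    - [[0,32,-2],0]
    - [[0,32,0],0]
    - [[0,28,0],0]

```text
time_s: 85.65
position: [0.4033, 0.2431, 0.2435]
tcp_rot: [[0.212, -0.972, 0.1], [-0.976, -0.216, -0.026], [0.046, -0.092, -0.995]]
force: [-0.4, -0.1, 0.7]
opening: 0.702
```

>>> send_rows:
  motion:
    - [[0,20,0],0]
    - [[0,10,0],0]
    - [[0,4,0],0]
    - [[0,1,0],0]
    - [[0,0,0],0]

```text
time_s: 86.07
position: [0.3598, 0.2336, 0.2418]
tcp_rot: [[0.215, -0.972, 0.097], [-0.976, -0.218, -0.026], [0.047, -0.089, -0.995]]
force: [0.5, 0.0, 0.3]
opening: 0.701
```

```bash
python3 - <<'E'
from h import *
settle(4)
c=capture("scene"); a=cv2.resize(c["image"][160:240,195:295],None,fx=4,fy=4,interpolation=cv2.INTER_CUBIC)
ks=place_of("scene","knob_grip")
c2=capture("top"); b=cv2.resize(c2["image"][160:240,175:275],None,fx=4,fy=4,interpolation=cv2.INTER_CUBIC)
kt=place_of("top","knob_grip"); 
cv2.imwrite("pics/st61.png",np.hstack([a,b]))
w=capture("wrist"); cv2.imwrite("pics/w61.png",w["image"]); kw=place_of("wrist","knob_grip")
print(ks[:2],kt[:2],kw[:2])
K=[.505+.042*np.cos(np.radians(59.4)),.228+.042*np.sin(np.radians(59.4)),.139]
for cc in (c,c2,w): print(proj(cc,K))
E
```

```text
t 86.2667 p [360.7 233.7 241.5] yaw x -77.62 R22 -0.99495 F [ 0.9 -0.2  0.4] op 0.702
tilt [0.0969, -0.0264]
[{'xy': [238.2, 166.3], 'p': 0.61}] [{'xy': [209.8, 202.4], 'p': 0.36}, {'xy': [148.2, 216.7], 'p': 0.28}] [{'xy': [448.5, 138.4], 'p': 0.31}]
[[243.3295317  166.74648267]]
[[212.70883103 201.4651584 ]]
[[256.40165555  -8.00337772]]
```

View pics/st61.png

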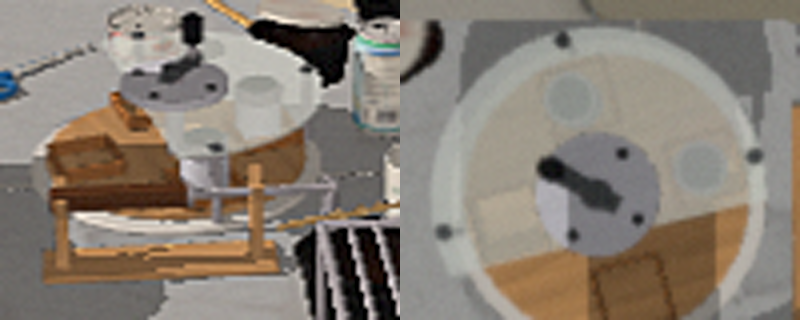

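View pics/w61.png

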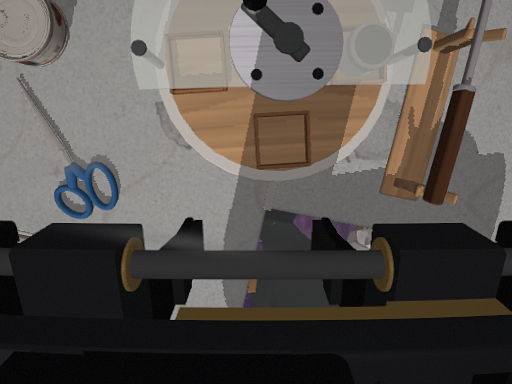

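```bash
python3 - <<'E'
from h import *
c=capture("scene"); x0,y0=225,150
im=cv2.resize(c["image"][y0:y0+40,x0:x0+40],None,fx=14,fy=14,interpolation=cv2.INTER_CUBIC)
for lift,col in((0,(0,0,255)),(.008,(0,255,0))):
  for zz in (.122,.152):
    p=(proj(c,[.5264,.2642,zz+lift])[0]-[x0,y0]+.5)*14; print(lift,zz,p); cv2.line(im,(int(p[0])-60,int(p[1])),(int(p[0])+60,int(p[1])),col,1)
cv2.imwrite("pics/s62.png",im)
E
```

```text
0 0.122 [264.69467237 295.1194541 ]
0 0.152 [262.89381829 200.02594704]
0.008 0.122 [264.21573836 269.87977008]
0.008 0.152 [262.41136668 174.46224822]
```

View pics/s62.png

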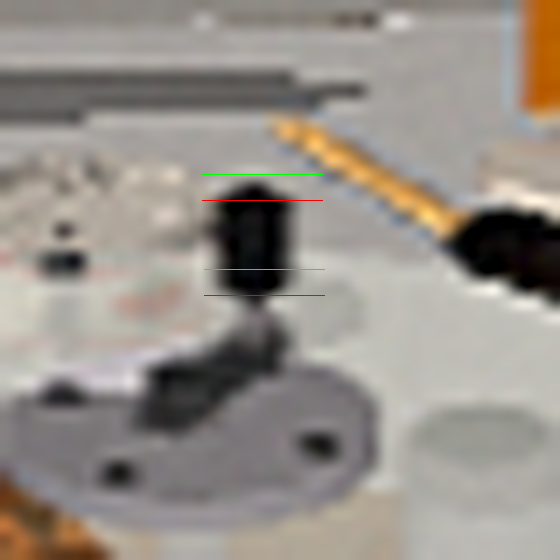

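The knob's underside is at row ~298, against a prediction of 295 for pin home and 270 for lift 8 mm, so the pin is home. The hook is in its cradle and the front bay is empty. Handing in.

```bash
python3 - <<'E'
from h import *
print(bot.hand_in()); st()
E
```

```text
the job is handed in; nothing more can be done
None
the job is handed in; nothing more can be done
```

The job is done and handed in at about 86 s. I found only two tins. I drew the one under the shelf out with the hook, laid the hook back in its cradle, then loaded both tins with two quarter turns of +90°.

**Last checks before handing in:**
- **Tins:** both stand upright in bays of their own under the clear cover, and the front bay is empty. This is from the top, scene and wrist pictures.
- **Pin:** it went down to the same height as at home, where the pull of the spring changed to a 1.5 N push. In the scene picture the knob's underside is at row 298, against 295 predicted for home and 270 for resting on the plate.
- **Hook and robot:** the hook lies in its cradle, and the gripper is clear of everything with forces near zero.
- **Bystanders:** nothing seemed out of place, but I did not measure the mug, the can and the flat tin again at the end.

**What went wrong or disagreed:**
- **Tipped tin:** the second tin tipped about 30° in the grip on the first placing try, probably against the edge of the cover. I set it down on the worktop, gripped it again and placed it upright.
- **Crank angle:** by the arm's own reading the knob stopped about 1.6° past its expected angle. The pin still dropped in without a search.
- **Knob position:** the network was unsure of the knob in the last pictures (0.3 to 0.6), so I checked it by eye against predicted positions instead.

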